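Lever a stuck soldering brick out of its holder

TASK

The soldering brick is stuck fast between the rubber cheeks of its holder: rest the pry bar's blade on the holder's steel rod with its tip under the overhanging end of the brick, and lever that end up until the cheeks snap in underneath it; do not grip the brick while it is stuck. Then lay the pry bar down flat on the bench, lift the loosened brick out and lay it flat on the soldering board, lengthwise and wholly on it, without dropping it. Leave the other things where they stand.

Things in the scene. Friction and masses are not known exactly. Their poses are not given: they have to be found in the camera images.
- holder: Grey steel brick holder fixed to the bench, foot plate 100 x 235 x 20 mm (x and y in its frame -50 to 50, -105 to 130). Origin: on the bench under the middle of the seated brick; z up; +y along the brick to the open end with the fulcrum rod, toward the robot's left. The brick lies along y with its underside at z = 36 mm, y from -82.5 to +82.5, on a 46 mm wide ledge; a stop behind it reaches z = 51.
- overhang (a point): Holder frame (0, 68.5, 36) mm: top edge of the upright wall in which the ledge ends; the last 14 mm of the brick overhang it. Under and ahead of the overhang the foot plate's top is at z = 20, and this space is open on the +y side. A blade pushed in under the brick stops against the wall.
- cheeks (a point): Holder frame (0, 40, 41) mm: midway between two black rubber noses, 8 mm round, 40 long, that springs of about 30 N each press on the brick's sides. When the brick's overhanging end has been levered up some 8 to 10 mm they snap in under it and hold that end about 13 mm up. Their housings (x 31 to 49 either side, y 18 to 62) are 46 high. Two guide posts at the brick's sides (x 19 to 26, y 62 to 69) reach z = 62.
- finger_gap (a point): Holder frame (0, -9, 40) mm: middle of the stretch y = -35 to +17 where both sides of the brick are free for fingers above z = 38. Behind it guide lips (x 19.5 to 25.5 either side, y -76 to -36) reach z = 48.
- fulcrum (a point): Middle of the top of the bright steel fulcrum rod, holder frame (0, 112.5, 43.5) mm. Rod 10 mm thick, along the holder's x, 56 free between its posts, 30 out from the brick's end. A blade resting on it at about 26 degrees, tip down, passes under the brick's end; turned level or some 4 degrees past, it has raised that end enough. The handle needs about 10 N.
- pry_bar: Pry bar, 230 mm long, 0.24 kg. Square wooden handle 115 x 24 x 24 mm with a brass collar, and a flat steel blade 18 wide, 4 thick, 115 long. Origin: underside of the handle at its middle; x points along the bar to the blade's tip, z up as it lies on the bench. The blade's mid-plane is at z = 12.
- bar_tip (a point): Middle of the end of the blade: in the bar's frame x = 173, z = 12.
- bar_grip (a point): Centre of the handle: in the bar's frame x = 0, z = 12.
- brick: Pale grey soldering brick 36 x 165 x 20 mm, 0.22 kg. Origin: centre of its underside; y along its length, toward the holder's rod end at the start; z up.
- brick_end (a point): Middle of the brick's lower edge at its +y end, the overhanging one.
- brick_tail (a point): Middle of the brick's lower edge at its -y end.
- board: Scorched wooden soldering board 132 x 300 x 22 mm, fixed to the bench, at the left. Origin: centre of its underside; y along its length; top at z = 22.
- ring_clamp: Bystander (sizes in mm): wooden ring clamp, 28 x 149 x 23, lying near right. Origin: centre of its underside.
- beeswax: Bystander (sizes in mm): yellow-brown wax block, 32 x 46 x 21, near right. Origin: centre of its underside.
- tumbler: Bystander (sizes in mm): small clear glass tumbler, 41 x 41 x 47, standing behind the holder. Origin: centre of its underside.

How it is judged:
By the outcome, as a careful person would: the job done as asked, in the order asked, and still so for the second after the job is handed in, with the robot touching nothing.
It also fails if it takes over 59 s, if anything falls off the work surface, if the arm or the gripper's body presses on something with over 40 N, if the wrist force passes 120 N, or if a joint passes its speed limit or range.

ROBOT

A 6-joint arm with a two-finger parallel gripper is mounted at the origin on a cart in front of the work surface, level with it; the furniture and walls round the work are solid. World frame = base frame: x ahead of the robot, y to its left, z up, the work surface at z = 0. Lengths are in m, angles in rad, forces in N, time in s.
With the tool pointing down it reaches from about 0.375 to 0.9 m from the base axis. Payload 3.1 kg.
Tool frame: the origin (TCP) lies midway between the tips of the shut fingers; the grasp point (between the pads) lies 19 mm behind it; z points along the fingers, y is the direction in which the jaws open and shut (so a half turn about z gives the same grasp; the last joint's range is limited). The gripper opens to 85 mm and grips with 20 to 120 N. Pads are 22 mm wide; open, the fingers measure 114 mm over their backs; the gripper's body (76 mm by 85 mm) begins 54 mm behind the grasp point. The pads swing forward as they close: fully open they stand 13 mm farther back than shut.
Start: joints at [1.159, 0.527, 1.433, -0, 1.181, -0.178], TCP at [0.144, 0.608, 0.211] pointing down, gripper open.
Joint ranges: [-3.08, 3.08], [-0.75, 2.2], [0.22, 2.44], [-1.43, 4.57], [0, 2.65], [-2.85, 2.85]. Speed limits (rad/s): [2.79, 2.79, 3.14, 3.14, 3.14, 3.14].

INTERFACE

Orientations are given as [roll, pitch, yaw] about the fixed x, y, z axes, in that order (R = Rz(yaw) Ry(pitch) Rx(roll)).
In Python, from workcell import readout, optics, order gives the robot as it stands.
- The arm moves only by the tool arm_command, never from a script. Its argument "increments" is a list of rows, each a list of 4 numbers: the shift along the tool's x, y, z in cm, then the turn about the tool's z in degrees. In form: [[dx, dy, dz, yaw], ...]. A call has 1 to 20 rows; each row is the pose to reach, as a shift and turn from the pose measured when the call began, along the tool's axes at that moment; what a row does not reach only later rows make up. A row lasts 1/10 s, in which the tool goes at most 50 mm and 8.59 degrees, less where a joint would pass 70% of its speed; a pose out of reach is approached as far as the arm can. A call with a gripper value outside its range is refused whole. "claw" is the finger opening in cm, from 0 to 8.54, set as the call begins (left out, the last holds). The fingers move at their own pace and stop on an object; "force" is the grip in N (left out, the last holds). Time passes only in rows, so rows that repeat a pose let the fingers close. It gives the time, the measured TCP pose, the force and the opening at its end, in the units of the state.
- readout.observe(): the state, without advancing time (a new reading comes with each control period).
- optics.read_camera(name): name is "side" or "top"; returns a dict with "image" (400x640x3 uint8, red, green, blue), "depth" (400x640 float32, m along the optical axis (not along the pixel's ray), 0 where there is no reading), "mtx" (3x3 intrinsics, pixels), "R" (3x3) and "t" (3): a world point X has camera coordinates R X + t. Camera axes: x right, y down, z forward; pixel columns grow to the right and rows downward; lengths in m; the calibration is good to about 2 mm. A picture is of the moment at which its call begins.
- order.job_done(): hands the job in, once; it reports no verdict.
The state is a dict: "time": time; "joint_pos": joint angles; "qd": joint speeds; "effort": joint torques, N m; "eef_pos": TCP position; "tool_rot": TCP orientation; "wrist_force": force on the tool from outside, world axes, zero at the start; "moment": the same for the moment, N m; "opening": opening from 0.0 (shut) to 1.0 (fully open).
Only numpy, scipy, OpenCV 4.12 (cv2) and the standard library are available. Lean on these libraries where they do the work, as an engineer would, in place of code of your own. Each camera call takes 0.05 s, during which the arm holds its last target.

## Working session

There is one attempt and no reset: what is moved stays moved. The work goes in short steps, Python scripts to look and compute and a tool call to move; the robot and the scene stay as the last step left them, time stands still between calls to the robot, and variables do not carry over. Pictures are saved under pics/ and viewed, and the job is handed in when it is done.

Besides the shell and the picture viewer there is one more tool, called after "Request:" as name(argument=value, ...), one argument or row to a line, values as JSON. arm_command: Moves the arm, as the interface text tells. Its arguments: {"type":"object","properties":{"increments":{"type":"array"},"claw":{"type":"number"},"force":{"type":"number"}},"required":["increments"]}

```bash
ls; mkdir -p pics; python3 - <<'E'
from workcell import readout, optics
import cv2, numpy as np
s=readout.observe(); print(s)
for n in ("top","side"):
    c=optics.read_camera(n); np.savez(f"{n}0.npz",**c)
    cv2.imwrite(f"pics/{n}0.png",c["image"][...,::-1])
    print(n,c["mtx"].round(1).tolist(),c["R"].round(3).tolist(),c["t"].round(3).tolist(), "pos",(-c["R"].T@c["t"]).round(3))
E
```

```text
pics
{'time': 0.0, 'joint_pos': array([ 1.15952137e+00,  5.28472298e-01,  1.43395527e+00,  4.63544388e-07,
        1.18138767e+00, -1.78498825e-01]), 'qd': array([ 0.00064043,  0.00073564, -0.00039427,  0.00155551,  0.00157711,
       -0.00046465]), 'effort': array([-7.82553307e-04, -4.42352986e+01, -1.78023201e+01, -1.21314856e-04,
        8.24723917e-03,  1.09750025e-05]), 'eef_pos': array([0.14382607, 0.60741872, 0.21011306]), 'tool_rot': array([-3.13940546e+00, -3.95047343e-04,  2.90881591e+00]), 'wrist_force': array([-0.63316472, -0.43228657, -0.16613255]), 'moment': array([-0.03181925,  0.02010069, -0.05769972]), 'opening': 1.0031731764803327}
top [[502.3, 0.0, 319.3], [0.0, 502.3, 203.5], [0.0, 0.0, 1.0]] [[-0.007, -1.0, -0.004], [-0.99, 0.007, -0.143], [0.143, 0.003, -0.99]] [0.029, 0.597, 1.48] pos [0.38 0.02 1.55]
side [[367.7, 0.0, 319.8], [0.0, 367.7, 199.0], [0.0, 0.0, 1.0]] [[1.0, -0.011, -0.006], [-0.011, -0.564, -0.826], [0.005, 0.826, -0.564]] [-0.592, 0.065, 1.105] pos [ 0.587 -0.882  0.673]
```

View pics/top0.png

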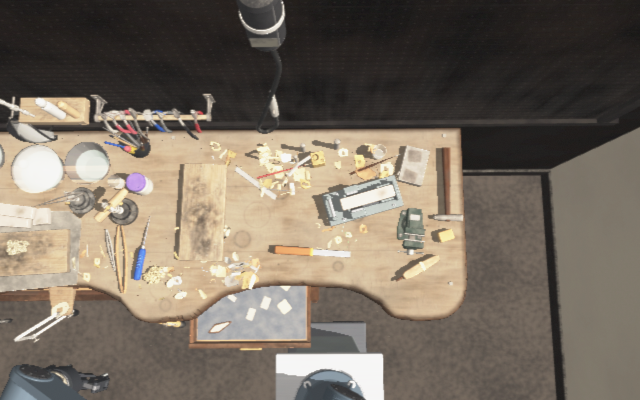

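View pics/side0.png

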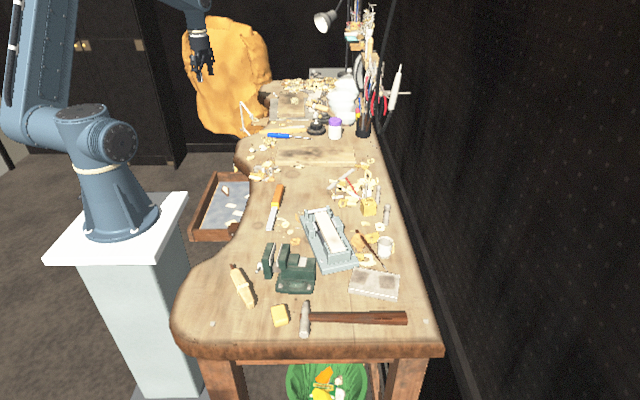

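```bash
cat > h.py <<'E'
import numpy as np, cv2
def load(f): return dict(np.load(f))
def ray(c,uv,z):
    uv=np.atleast_2d(np.asarray(uv,float)); d=np.c_[uv,np.ones(len(uv))]@np.linalg.inv(c["mtx"]).T@c["R"]
    o=-c["R"].T@c["t"]; s=(z-o[2])/d[:,2]; return o+d*s[:,None]
def proj(c,X):
    p=np.atleast_2d(X)@c["R"].T+c["t"]; q=p@c["mtx"].T; return q[:,:2]/q[:,2:]
def pts(c):
    h,w=c["depth"].shape; v,u=np.mgrid[:h,:w]; d=c["depth"]
    q=np.stack([u*d,v*d,d],-1)@np.linalg.inv(c["mtx"]).T
    return (q-c["t"])@c["R"]
def tri(c1,p1,c2,p2):
    P=[np.c_[c["mtx"]@c["R"],c["mtx"]@c["t"]] for c in (c1,c2)]
    X=cv2.triangulatePoints(P[0],P[1],np.array(p1,float).reshape(2,1),np.array(p2,float).reshape(2,1)); return (X[:3]/X[3]).ravel()
def crop(c,x0,y0,x1,y1,k,f):
    im=c["image"][y0:y1,x0:x1,::-1]; cv2.imwrite(f,cv2.resize(im,None,fx=k,fy=k,interpolation=cv2.INTER_CUBIC))
E
python3 - <<'E'
from h import *
t=load("top0.npz"); s=load("side0.npz")
crop(t,230,140,430,270,4,"pics/top0c.png"); crop(s,250,170,410,290,5,"pics/side0c.png")
E
```

```text
(no output)
```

View pics/top0c.png

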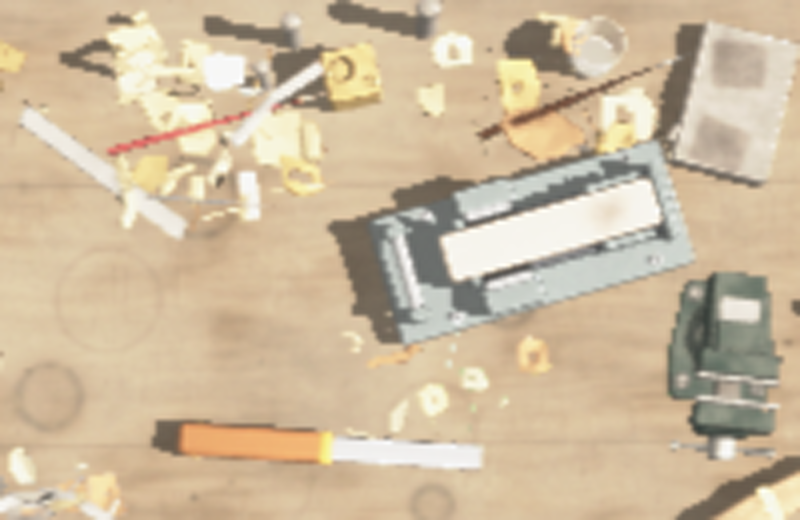

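View pics/side0c.png

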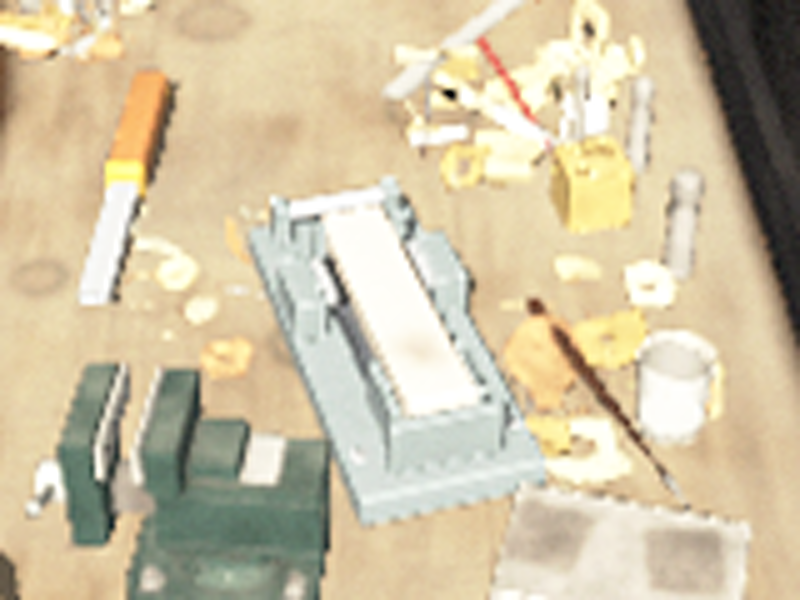

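```bash
cat > meas.py <<'E'
from h import *
def fit(c,mask,z,roi):
    x0,y0,x1,y1=roi; m=np.zeros(mask.shape,np.uint8); m[y0:y1,x0:x1]=mask[y0:y1,x0:x1]
    m=cv2.morphologyEx(m,cv2.MORPH_OPEN,np.ones((2,2),np.uint8))
    n,l,st,_=cv2.connectedComponentsWithStats(m); k=1+np.argmax(st[1:,4]); m=(l==k)
    v,u=np.nonzero(m); P=ray(c,np.c_[u,v],z)[:,:2]
    mu=P.mean(0); w,V=np.linalg.eigh(np.cov((P-mu).T)); ax=V[:,1]
    r=cv2.minAreaRect((P*1000).astype(np.float32))
    return mu,np.degrees(np.arctan2(ax[1],ax[0])),np.sqrt(12*w)*1000,r,m.sum()
if __name__=="__main__":
    t=load("top0.npz"); s=load("side0.npz")
    for n,c,roi,rb,rh in (("top",t,(335,180,402,215),(270,240,355,262),(175,160,230,265)),("side",s,(310,205,350,260),(262,180,290,235),(262,140,360,170))):
        hsv=cv2.cvtColor(c["image"],cv2.COLOR_RGB2HSV); H,S,V=[hsv[...,i].astype(int) for i in range(3)]
        g=c["image"].astype(int)
        print(n,"brick",fit(c,(g[...,0]>220)&(g[...,0]>=g[...,2]),0.056,roi))
        print(n,"handle",fit(c,(S>140)&(H<25)&(V>120),0.024,rb))
        print(n,"blade",fit(c,(S<45)&(V>180),0.014,rb))
E
python3 meas.py; python3 - <<'E'
from h import *
t=load("top0.npz"); P=pts(t)
# depth check
for uv in [(270,200),(205,210),(288,251),(335,254),(365,200),(330,208),(300,230)]:
    print(uv,P[uv[1],uv[0]].round(4), t["image"][uv[1],uv[0]])
s=load("side0.npz"); P=pts(s)
for uv in [(320,158),(276,195),(270,220),(330,230),(300,180),(315,210)]:
    print(uv,P[uv[1],uv[0]].round(4), s["image"][uv[1],uv[0]])
E
```

```text
top brick (array([ 0.61120436, -0.12318368]), np.float64(105.67120458429902), array([ 35.03336721, 162.2207515 ]), ((611.2333984375, -123.40813446044922), (34.98849105834961, 163.3975372314453), 15.662282943725586), np.int64(624))
(270, 200) [0.6157 0.1789 0.0009] [215 190 157]
(205, 210) [0.5825 0.3754 0.0255] [176 155 129]
(288, 251) [0.4555 0.1208 0.0251] [238 175 114]
(335, 254) [ 0.4456 -0.0214  0.0206] [242 240 239]
(365, 200) [ 0.6049 -0.1124  0.0577] [247 245 238]
(330, 208) [ 0.5834 -0.0073  0.0432] [178 178 173]
(300, 230) [0.521  0.0854 0.0021] [209 186 154]
(320, 158) [0.5964 0.3401 0.0239] [234 211 168]
(276, 195) [0.4537 0.0925 0.0247] [251 191 111]
(270, 220) [ 0.4457 -0.0246  0.0148] [247 247 244]
(330, 230) [ 0.618  -0.1249  0.0563] [254 253 248]
(300, 180) [ 0.5244  0.2283 -0.0033] [234 219 179]
(315, 210) [ 0.5781 -0.0179  0.0444] [255 255 255]Traceback (most recent call last):
  File "meas.py", line 16, in <module>
    print(n,"handle",fit(c,(S>140)&(H<25)&(V>120),0.024,rb))
                     ~~~^^^^^^^^^^^^^^^^^^^^^^^^^^^^^^^^^^^
  File "meas.py", line 5, in fit
    n,l,st,_=cv2.connectedComponentsWithStats(m); k=1+np.argmax(st[1:,4]); m=(l==k)
                                                      ~~~~~~~~~^^^^^^^^^^
    return _wrapfunc(a, 'argmax', axis=axis, out=out, **kwds)
    return bound(*args, **kwds)
ValueError: attempt to get argmax of an empty sequence
```

```bash
sed -i 's/(S>140)&(H<25)&(V>120)/(g[...,0]-g[...,2]>95)/; s/(S<45)&(V>180)/(g[...,0]-g[...,2]<25)\&(g[...,0]>190)/' meas.py; python3 meas.py; python3 - <<'E'
from h import *
# rod: detect bright strip in side & top
t=load("top0.npz"); s=load("side0.npz")
crop(t,318,185,345,225,16,"pics/rodt.png"); crop(s,295,195,340,225,16,"pics/rods.png"); crop(t,170,150,260,280,4,"pics/brd.png")
E
```

```text
top brick (array([ 0.61120436, -0.12318368]), np.float64(105.67120458429902), array([ 35.03336721, 162.2207515 ]), ((611.2333984375, -123.40813446044922), (34.98849105834961, 163.3975372314453), 15.662282943725586), np.int64(624))
top handle (array([0.4543465 , 0.10230653]), np.float64(86.1412951324529), array([ 22.29757482, 113.71654211]), ((454.3105163574219, 101.70082092285156), (112.34306335449219, 22.02298355102539), 86.03572845458984), np.int64(274))
top blade (array([ 0.44658584, -0.0128355 ]), np.float64(85.96406678994616), array([ 17.83282557, 112.03375753]), ((446.57244873046875, -12.577926635742188), (110.29358673095703, 17.761184692382812), 85.788818359375), np.int64(216))
side brick (array([ 0.61333935, -0.12118251]), np.float64(105.86858947896035), array([ 40.26636177, 209.93208817]), ((608.8600463867188, -112.6297378540039), (50.00421905517578, 211.84519958496094), 14.01632022857666), np.int64(732))
side handle (array([0.46052856, 0.09111133]), np.float64(85.90441516875828), array([ 25.0044174 , 123.23183031]), ((461.0201110839844, 90.88528442382812), (125.35674285888672, 25.079126358032227), 85.3781967163086), np.int64(162))
side blade (array([ 0.45094915, -0.02093111]), np.float64(86.0685992200226), array([ 17.80837878, 113.90917138]), ((451.3249816894531, -18.926624298095703), (111.78172302246094, 18.45648765563965), 85.95709228515625), np.int64(144))
```

View pics/rodt.png

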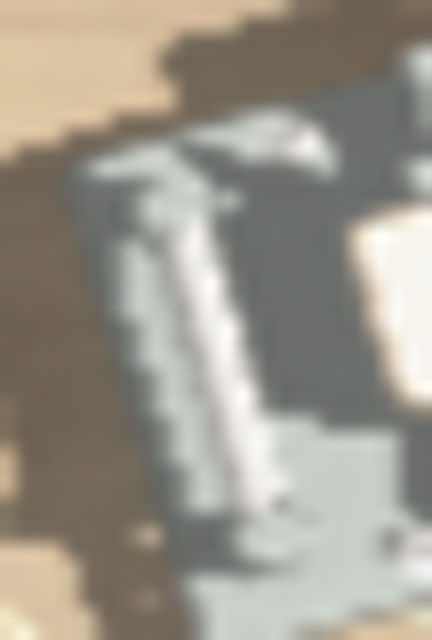

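View pics/rods.png

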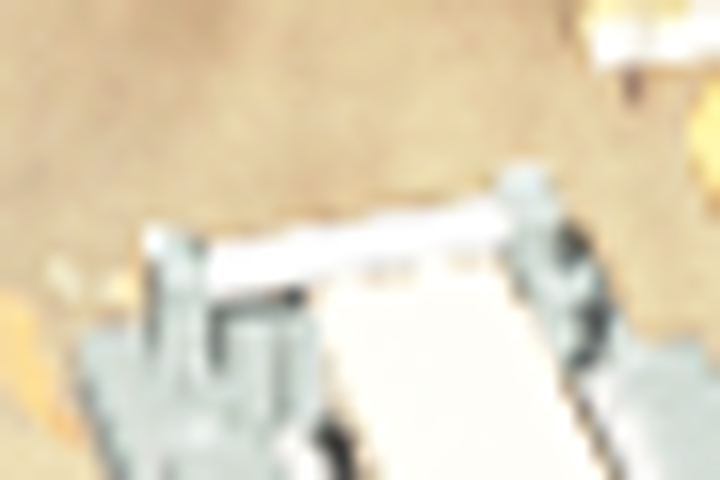

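View pics/brd.png

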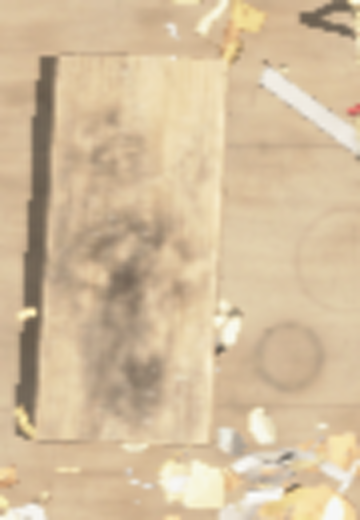

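```bash
python3 - <<'E'
from h import *
t=load("top0.npz"); s=load("side0.npz"); Pt=pts(t);Ps=pts(s)
def stat(P,box,zr):
    m=(P[...,0]>box[0])&(P[...,0]<box[1])&(P[...,1]>box[2])&(P[...,1]<box[3])&(P[...,2]>zr[0])&(P[...,2]<zr[1]); z=P[m]
    return m.sum(),np.median(z,0).round(4),z.std(0).round(4)
for n,P in (("top",Pt),("side",Ps)):
    print(n,"bench",stat(P,(.49,.53,.0,.25),(-.02,.02)), "bench2",stat(P,(.55,.7,.03,.2),(-.01,.01)))
    print("brick",stat(P,(.59,.63,-.17,-.08),(.048,.07)))
    print("handle",stat(P,(.44,.47,.06,.14),(.015,.035)), "blade",stat(P,(.435,.46,-.05,.03),(.007,.03)))
    print("board",stat(P,(.52,.65,.3,.45),(.015,.035)))
# corner pts guess
for n,c in (("top",t),("side",s)):
    hsv=c["image"].astype(int)
    m=(hsv[...,0]-hsv[...,2]<25)&(hsv[...,0]>190)
    roi=(270,240,355,262) if n=="top" else (262,180,290,235)
    v,u=np.nonzero(m); k=(u>roi[0])&(u<roi[2])&(v>roi[1])&(v<roi[3]); print(n,u[k].min(),u[k].max(),v[k].min(),v[k].max())
print(tri(t,(350,254),s,(268.7,229.5)))
for a,b in (((340.9,199.4),(0,0)),):pass
E
```

```text
top bench (np.int64(1041), array([ 5.093e-01,  1.259e-01, -1.000e-04]), array([0.0115, 0.0721, 0.0036])) bench2 (np.int64(2331), array([6.186e-01, 1.135e-01, 3.000e-04]), array([0.042 , 0.0489, 0.0041]))
brick (np.int64(309), array([ 0.6137, -0.1192,  0.0559]), array([0.0104, 0.0249, 0.0031]))
handle (np.int64(208), array([0.4558, 0.0996, 0.0238]), array([0.0069, 0.0232, 0.0035])) blade (np.int64(152), array([ 0.4491, -0.0096,  0.0138]), array([0.0054, 0.0228, 0.0034]))
board (np.int64(1754), array([0.5846, 0.3822, 0.0222]), array([0.0375, 0.038 , 0.0033]))
side bench (np.int64(512), array([ 0.5098,  0.1094, -0.0009]), array([0.0115, 0.0713, 0.0016])) bench2 (np.int64(1164), array([ 0.6269,  0.1107, -0.0008]), array([0.0425, 0.0474, 0.0036]))
brick (np.int64(266), array([ 0.6116, -0.125 ,  0.055 ]), array([0.0103, 0.0246, 0.0014]))
handle (np.int64(112), array([0.4568, 0.0971, 0.0225]), array([0.0073, 0.0237, 0.0021])) blade (np.int64(103), array([ 0.4479, -0.0098,  0.0136]), array([0.0057, 0.0232, 0.0014]))
board (np.int64(589), array([0.5854, 0.3742, 0.0209]), array([0.0376, 0.0407, 0.0016]))
top 313 349 241 256
side 266 288 207 232
[ 0.4458155  -0.06725633  0.01357365]
```

```bash
python3 - <<'E'
from h import *
t=load("top0.npz"); s=load("side0.npz")
T=np.array([(340.75,199.25),(343.75,210.5),(396.25,195.5),(393,185)])-.5
S=np.array([(326,211.4),(315,213.4),(331,253),(347,250)])-.4
for a,b in zip(T,S): print(tri(t,a,s,b).round(4), ray(t,a,.056).round(4), ray(s,b,.056).round(4))
# blade corners: top crop tip (481,447),(481,468); side crop tip (82,302),(108,300)
print(tri(t,(350,254),s,(269,230)), ray(t,(350,254),.014),ray(s,(269,230),.014))
# handle far-left end top crop (181,425),(181,452): side far end (140,72),(170,72)
print(ray(t,[(275,245.8),(275,252.6)],.024),ray(s,[(277.6,184),(283.6,184)],.024))
# full upscaled pics
crop(t,265,235,360,265,8,"pics/bart.png"); crop(s,255,175,300,240,9,"pics/bars.png")
E
```

```text
[ 0.6092 -0.0382  0.0554] [[ 0.6095 -0.0382  0.056 ]] [[ 0.6083 -0.0393  0.056 ]]
[ 0.5761 -0.0467  0.0547] [[ 0.5753 -0.0467  0.056 ]] [[ 0.5771 -0.0482  0.056 ]]
[ 0.6191 -0.2061  0.0512] [[ 0.6197 -0.2053  0.056 ]] [[ 0.6165 -0.2119  0.056 ]]
[ 0.6542 -0.1971  0.0511] [[ 0.6518 -0.1964  0.056 ]] [[ 0.6565 -0.2018  0.056 ]]
[ 0.44611111 -0.0673206   0.0117196 ] [[ 0.44557887 -0.06727388  0.014     ]] [[ 0.44739178 -0.06995112  0.014     ]]
[[0.47153577 0.16034667 0.024     ]
 [0.4509836  0.16023001 0.024     ]] [[0.4531284  0.15953767 0.024     ]
 [0.47314262 0.15913644 0.024     ]]
```

View pics/bart.png

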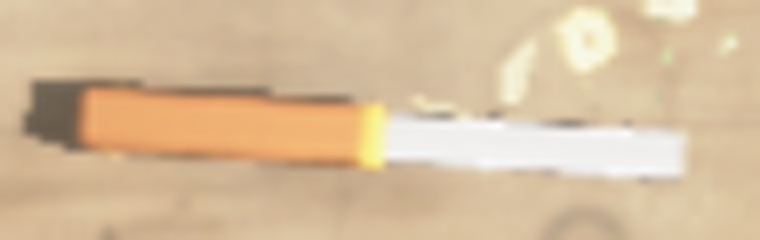

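View pics/bars.png

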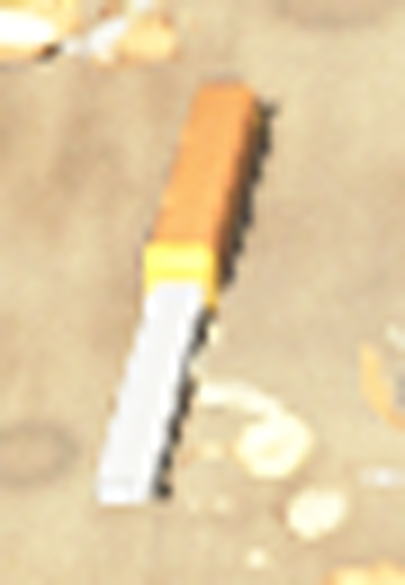

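```bash
cat >> h.py <<'E'
from scipy.spatial.transform import Rotation as Rn
def inc(target,psi_deg,s=None):
    from workcell import readout
    s=s or readout.observe(); R=Rn.from_euler("xyz",s["tool_rot"]).as_matrix()
    d=R.T@(np.array(target)-s["eef_pos"])*100
    psi=np.degrees(s["tool_rot"][2]); y=-((psi_deg-psi+180)%360-180)
    return d.round(2),round(y,2)
def H(p,c=(0.6112,-0.1234),yaw=15.67):
    p=np.array(p)/1000.; a=np.radians(yaw); return np.array([c[0]+np.cos(a)*p[0]-np.sin(a)*p[1],c[1]+np.sin(a)*p[0]+np.cos(a)*p[1],p[2]])
def toH(X,c=(0.6112,-0.1234),yaw=15.67):
    a=np.radians(yaw); d=np.array(X)[:2]-c; return np.r_[np.cos(a)*d[0]+np.sin(a)*d[1],-np.sin(a)*d[0]+np.cos(a)*d[1],X[2]]*1000
def st():
    from workcell import readout
    s=readout.observe(); print("t",round(s["time"],2),"pos",s["eef_pos"].round(4),"rot",np.degrees(s["tool_rot"]).round(2),"F",s["wrist_force"].round(1),"M",s["moment"].round(2),"op",round(s["opening"]*85,1),"q",s["joint_pos"].round(2)); return s
E
python3 - <<'E'
from h import *
print(inc((.456,.127,.10),86.05))
t=load("top0.npz")
g=t["image"].astype(int)
# board corners from 4x crop at (170,150): (57,55),(226,60),(210,443),(36,440)
c=np.array([(57,55),(226,60),(210,443),(36,440)])/4+[170,150]-.5
P=ray(t,c,.022); print(P.round(4),P.mean(0)); 
for i in range(4): d=P[(i+1)%4]-P[i]; print(np.linalg.norm(d),np.degrees(np.arctan2(d[1],d[0])))
E
```

```text
(array([-41.46, -39.53,  11.09]), np.float64(80.61))
[[0.7302 0.4461 0.022 ]
 [0.7252 0.3144 0.022 ]
 [0.4291 0.3207 0.022 ]
 [0.4323 0.4526 0.022 ]] [0.57922397 0.38348361 0.022     ]
0.1317969404378414 -92.18117606039971
0.29611541880764847 178.7795555468688
0.1319216255284715 88.61597831477071
0.2979486806300235 -1.2478810266419047
```

Request:
arm_command(
  increments=[
    [-41.5,-39.5,11.1,80.6],
    [-41.5,-39.5,11.1,80.6],
    [-41.5,-39.5,11.1,80.6],
    [-41.5,-39.5,11.1,80.6],
    [-41.5,-39.5,11.1,80.6],
    [-41.5,-39.5,11.1,80.6],
    [-41.5,-39.5,11.1,80.6],
    [-41.5,-39.5,11.1,80.6],
    [-41.5,-39.5,11.1,80.6],
    [-41.5,-39.5,11.1,80.6],
    [-41.5,-39.5,11.1,80.6],
    [-41.5,-39.5,11.1,80.6],
    [-41.5,-39.5,11.1,80.6],
    [-41.5,-39.5,11.1,80.6],
  ],
  claw=5.5,
  force=20,
)

```text
time: 1.5
eef_pos: [0.4562, 0.1266, 0.0994]
tool_rot: [-3.139, 0.002, 1.5]
wrist_force: [-0.6, -0.6, 0.0]
opening: 0.648
```

```bash
python3 - <<'E'
from h import *
from workcell import optics
st(); print(inc((.456,.127,.004),86.05))
for n in ("top","side"):
    c=optics.read_camera(n); np.savez(f"{n}1.npz",**c)
t=load("top1.npz");s=load("side1.npz")
crop(t,240,200,360,280,6,"pics/top1.png"); crop(s,200,120,340,240,5,"pics/side1.png")
print(proj(t,[.456,.127,.1]),proj(s,[.456,.127,.1]))
E
```

```text
t 1.5 pos [0.4562 0.1266 0.0994] rot [-1.7987e+02  1.0000e-01  8.5920e+01] F [-0.6 -0.6  0. ] M [-0.01  0.07  0.04] op 55.1 q [ 0.04  0.51  1.91 -0.    0.72  0.11]
(array([ 0.06, -0.  ,  9.54]), np.float64(-0.13))
[[284.12934793 249.55455201]] [[275.93212002 168.96175725]]
```

View pics/top1.png

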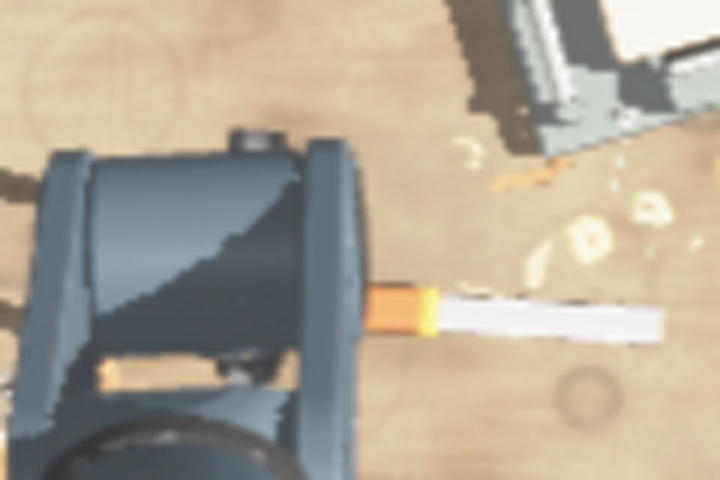

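View pics/side1.png

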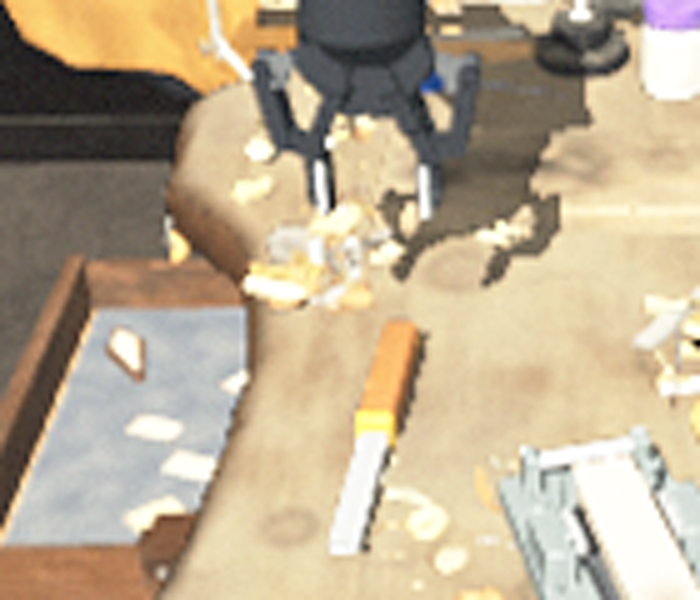

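Request:
arm_command(
  increments=[
    [0,0,4.5,0],
    [0,0,7.5,0],
    [0,0,9,0],
    [0,0,9.4,0],
    [0,0,9.4,0],
  ],
)

```text
time: 2.1
eef_pos: [0.4543, 0.1287, 0.0057]
tool_rot: [-3.138, 0.002, 1.505]
wrist_force: [-1.4, 0.1, 1.5]
opening: 0.642
```

Request:
arm_command(
  increments=[
    [0,0,0,0],
    [0,0,0,0],
    [0,0,0,0],
    [0,0,0,0],
    [0,0,0,0],
    [0,0,0,0],
  ],
  claw=0,
  force=20,
)

```text
time: 2.7
eef_pos: [0.4544, 0.1286, 0.0058]
tool_rot: [-3.139, 0.002, 1.505]
wrist_force: [-0.1, -0.4, -0.2]
opening: 0.001
```

```bash
python3 - <<'E'
from h import *
from workcell import optics
st()
for n in ("side",):
    c=optics.read_camera(n); np.savez(f"{n}2.npz",**c)
s=load("side2.npz")
crop(s,220,140,320,240,6,"pics/side2.png")
E
```

```text
t 2.7 pos [0.4544 0.1286 0.0058] rot [-1.7983e+02  1.1000e-01  8.6210e+01] F [-0.1 -0.4 -0.2] M [ 0.03 -0.04 -0.05] op 0.1 q [ 0.04  0.7   1.96 -0.    0.48  0.11]
```

View pics/side2.png

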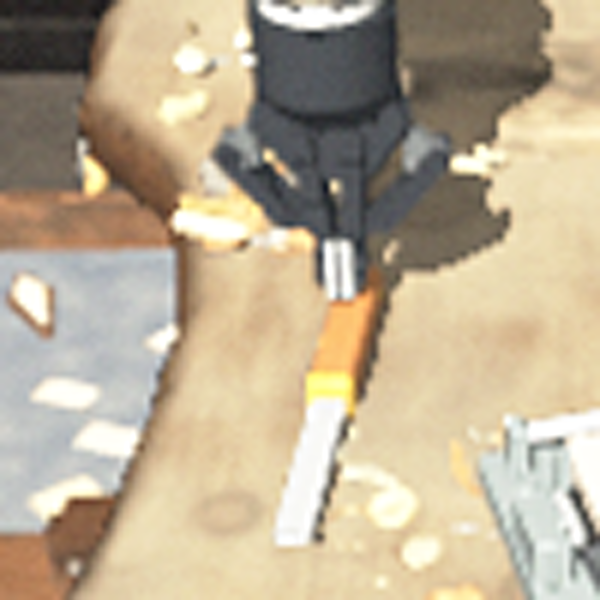

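```bash
python3 - <<'E'
from h import *
s=load("side2.npz"); P=pts(s)
print("proj TCP",proj(s,[.4544,.1286,.0058]),proj(s,[.4544,.1286,.03]))
for v in range(176,196): print(v,[tuple(P[v,u].round(3)) for u in (275,277,279)])
E
```

```text
proj TCP [[277.58600049 193.67611384]] [[277.05986401 187.47521485]]
176 [(np.float64(0.451), np.float64(0.129), np.float64(0.073)), (np.float64(0.459), np.float64(0.118), np.float64(0.08)), (np.float64(0.465), np.float64(0.114), np.float64(0.082))]
177 [(np.float64(0.451), np.float64(0.125), np.float64(0.072)), (np.float64(0.459), np.float64(0.114), np.float64(0.078)), (np.float64(0.465), np.float64(0.115), np.float64(0.078))]
178 [(np.float64(0.451), np.float64(0.124), np.float64(0.069)), (np.float64(0.458), np.float64(0.116), np.float64(0.073)), (np.float64(0.465), np.float64(0.113), np.float64(0.075))]
179 [(np.float64(0.451), np.float64(0.124), np.float64(0.065)), (np.float64(0.459), np.float64(0.111), np.float64(0.073)), (np.float64(0.464), np.float64(0.117), np.float64(0.069))]
180 [(np.float64(0.451), np.float64(0.119), np.float64(0.064)), (np.float64(0.458), np.float64(0.117), np.float64(0.065)), (np.float64(0.464), np.float64(0.116), np.float64(0.066))]
181 [(np.float64(0.451), np.float64(0.118), np.float64(0.061)), (np.float64(0.458), np.float64(0.116), np.float64(0.062)),
[... 1889 characters left out ...]
), np.float64(0.113), np.float64(0.023)), (np.float64(0.455), np.float64(0.113), np.float64(0.023)), (np.float64(0.462), np.float64(0.109), np.float64(0.025))]
193 [(np.float64(0.449), np.float64(0.104), np.float64(0.025)), (np.float64(0.455), np.float64(0.108), np.float64(0.022)), (np.float64(0.462), np.float64(0.104), np.float64(0.024))]
194 [(np.float64(0.45), np.float64(0.1), np.float64(0.023)), (np.float64(0.456), np.float64(0.099), np.float64(0.024)), (np.float64(0.463), np.float64(0.1), np.float64(0.024))]
195 [(np.float64(0.451), np.float64(0.092), np.float64(0.025)), (np.float64(0.457), np.float64(0.094), np.float64(0.024)), (np.float64(0.463), np.float64(0.093), np.float64(0.024))]
```

Request:
arm_command(
  increments=[
    [0,0.1,0,0],
    [0,0.1,0,0],
    [0,0.1,0,0],
    [0,0.1,0,0],
    [0,0.1,0.7,0],
    [0,0.1,1.4,0],
    [0,0.1,1.9,0],
    [0,0.1,2.0,0],
    [0,0.1,2.0,0],
  ],
  claw=4.4,
)

```text
time: 3.65
eef_pos: [0.455, 0.1285, -0.0147]
tool_rot: [-3.137, 0.002, 1.505]
wrist_force: [-0.3, 0.4, 0.2]
opening: 0.513
```

```bash
python3 - <<'E'
from h import *
from workcell import optics
st()
for n in ("side",):
    c=optics.read_camera(n); np.savez(f"{n}2.npz",**c)
s=load("side2.npz")
crop(s,220,140,320,240,6,"pics/side3.png")
E
```

```text
t 3.65 pos [ 0.455   0.1285 -0.0147] rot [-1.7976e+02  1.1000e-01  8.6210e+01] F [-0.3  0.4  0.2] M [ 0.01 -0.04  0.02] op 43.6 q [ 0.04  0.75  1.96 -0.    0.44  0.11]
```

View pics/side3.png

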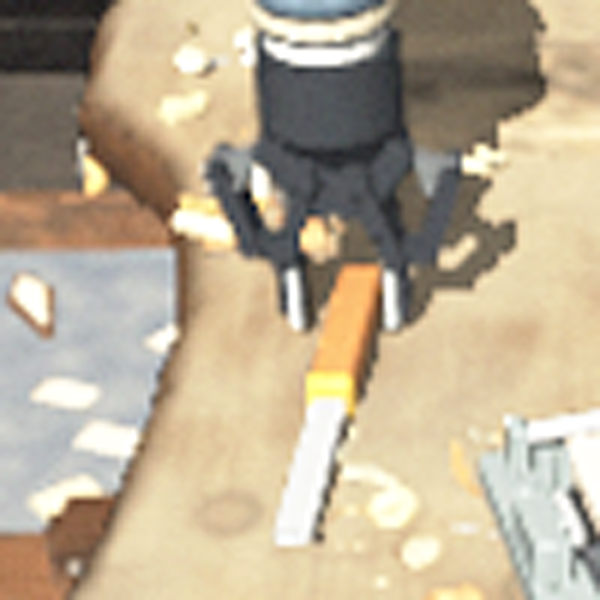

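Request:
arm_command(
  increments=[
    [0,0,0,0],
    [0,0,0,0],
    [0,0,0,0],
    [0,0,0,0],
    [0,0,0,0],
  ],
  claw=0,
  force=20,
)

```text
time: 4.2
eef_pos: [0.4558, 0.1286, -0.0142]
tool_rot: [-3.14, 0.002, 1.505]
wrist_force: [0.6, 0.6, 3.2]
opening: 0.275
```

Request:
arm_command(
  increments=[
    [0,0,-0.5,0],
    [0,0,-1.5,0],
    [0,0,-3,0],
    [0,0,-4,0],
    [0,0,-5,0],
    [0,0,-5,0],
  ],
)

```text
time: 4.8
eef_pos: [0.4566, 0.1287, 0.0372]
tool_rot: [3.141, 0.001, 1.505]
wrist_force: [0.8, 1.2, -2.2]
opening: 0.273
```

```bash
python3 - <<'E'
from h import *
from workcell import optics
st()
for n in ("side",):
    c=optics.read_camera(n); np.savez(f"{n}3.npz",**c)
s=load("side3.npz")
crop(s,220,130,320,230,6,"pics/side4.png")
P=pts(s); g=s["image"].astype(int)
E
```

```text
t 4.8 pos [0.4566 0.1287 0.0372] rot [1.7998e+02 8.0000e-02 8.6210e+01] F [ 0.8  1.2 -2.2] M [ 0.09 -0.05  0.02] op 23.2 q [ 0.04  0.64  1.94 -0.    0.56  0.11]
```

View pics/side4.png

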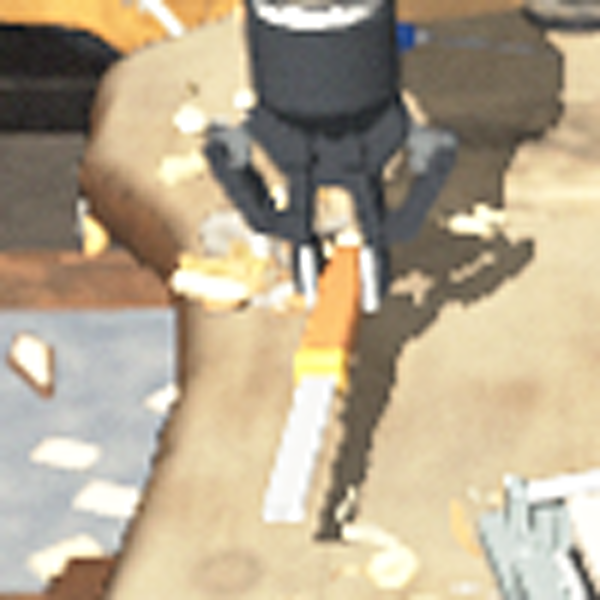

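```bash
cat >> h.py <<'E'
def barfit(c,box,roi=None):
    "blade+handle points from depth & colour: fit line z vs along"
    P=pts(c); g=c["image"].astype(int)
    hd=(g[...,0]-g[...,2]>75); bl=(abs(g[...,0]-g[...,2])<25)&(g[...,0]>185)
    out={}
    for n,m in (("handle",hd),("blade",bl)):
        x0,y0,x1,y1=roi; mm=np.zeros_like(m); mm[y0:y1,x0:x1]=m[y0:y1,x0:x1]
        mm&=(P[...,2]>box[0])&(P[...,2]<box[1])
        k,l,stt,_=cv2.connectedComponentsWithStats(mm.astype(np.uint8))
        if k<2: continue
        j=1+np.argmax(stt[1:,4]); X=P[l==j]
        line=cv2.fitLine(X.astype(np.float32),cv2.DIST_HUBER,0,.01,.01).ravel()
        d=line[:3]*(1 if line[1]<0 else -1); t=(X-line[3:])@d
        lo,hi=np.percentile(t,[1,99])
        out[n]=dict(n=len(X),dir_deg=np.degrees(np.arctan2(d[1],d[0])).round(2),tilt=np.degrees(np.arcsin(d[2])).round(2),c=line[3:].round(4),back=(line[3:]+d*lo).round(4),front=(line[3:]+d*hi).round(4))
    return out
E
python3 - <<'E'
from h import *
for k,v in barfit(load("side3.npz"),(.02,.12),(255,165,285,220)).items(): print(k,v)
E
```

```text
handle {'n': 166, 'dir_deg': np.float32(-91.47), 'tilt': np.float32(-2.0), 'c': array([0.4537, 0.0953, 0.0731], dtype=float32), 'back': array([0.4553, 0.1566, 0.0753]), 'front': array([0.4524, 0.0446, 0.0714])}
blade {'n': 154, 'dir_deg': np.float32(-93.6), 'tilt': np.float32(-0.73), 'c': array([ 0.4469, -0.0143,  0.0633], dtype=float32), 'back': array([0.4506, 0.0444, 0.0641]), 'front': array([ 0.4435, -0.0685,  0.0626])}
```

```bash
python3 - <<'E'
from h import *
p=H([0,344,0]); p[2]=.0372; print(p,inc(p,105.67)); p[2]=.0041; print(inc(p,105.67)[0])
E
```

```text
[0.51828686 0.20781466 0.0372    ] (array([ 8.31,  5.66, -0.08]), np.float64(-19.46))
[8.31 5.66 3.23]
```

Request:
arm_command(
  increments=[
    [1,0.7,0,-3],
    [3,2,0,-7],
    [5,3.5,0,-12],
    [7,4.7,0,-16],
    [8,5.4,0,-18.5],
    [8.3,5.7,0,-19.5],
    [8.3,5.7,1,-19.5],
    [8.3,5.7,2,-19.5],
    [8.3,5.7,2.8,-19.5],
    [8.3,5.7,3.1,-19.5],
    [8.3,5.7,3.1,-19.5],
  ],
  force=30,
)

```text
time: 5.95
eef_pos: [0.5178, 0.2071, 0.0044]
tool_rot: [-3.138, 0.001, 1.844]
wrist_force: [1.1, 0.1, -2.6]
opening: 0.275
```

```bash
python3 - <<'E'
from h import *
from workcell import optics
s_=st(); print("H",toH(s_["eef_pos"]).round(1))
for n in ("side","top"):
    c=optics.read_camera(n); np.savez(f"{n}4.npz",**c)
s=load("side4.npz"); t=load("top4.npz")
crop(s,240,140,360,240,6,"pics/side5.png"); crop(t,240,170,370,260,6,"pics/top5.png")
for k,v in barfit(s,(.008,.1),(262,150,310,212)).items(): print(k,v,toH(v["front"]).round(1),toH(v["back"]).round(1))
for k,v in barfit(t,(.008,.1),(262,170,326,240)).items(): print(k,v,toH(v["front"]).round(1),toH(v["back"]).round(1))
E
```

```text
t 5.95 pos [0.5178 0.2071 0.0044] rot [-1.7981e+02  6.0000e-02  1.0566e+02] F [ 1.1  0.1 -2.6] M [0.16 0.01 0.03] op 23.3 q [ 0.18  0.75  1.74 -0.    0.65 -0.09]
H [ -0.7 343.4   4.4]
handle {'n': 142, 'dir_deg': np.float32(-77.86), 'tilt': np.float32(-3.0), 'c': array([0.5263, 0.1644, 0.0389], dtype=float32), 'back': array([0.5131, 0.2255, 0.0422]), 'front': array([0.5351, 0.1236, 0.0367])} [ -6.6 258.4  36.7] [-2.000e-01  3.624e+02  4.220e+01]
blade {'n': 82, 'dir_deg': np.float32(-78.31), 'tilt': np.float32(-0.51), 'c': array([0.5496, 0.0846, 0.0306], dtype=float32), 'back': array([0.5407, 0.1273, 0.031 ]), 'front': array([0.561 , 0.0293, 0.0301])} [ -7.1 160.6  30.1] [-2.000e-01  2.604e+02  3.100e+01]
handle {'n': 125, 'dir_deg': np.float32(-63.09), 'tilt': np.float32(1.67), 'c': array([0.533 , 0.1512, 0.0423], dtype=float32), 'back': array([0.5221, 0.1726, 0.0416]), 'front': array([0.5437, 0.13  , 0.043 ])} [  3.5 262.2  43. ] [ -5.8 309.1  41.6]
blade {'n': 217, 'dir_deg': np.float32(-73.99), 'tilt': np.float32(-0.32), 'c': array([0.5571, 0.0725, 0.0316], dtype=float32), 'back': array([0.542 , 0.1251, 0.0319]), 'front': array([0.5722, 0.0201, 0.0313])} [  1.2 148.7  31.3] [  0.5 258.   31.9]
```

View pics/side5.png

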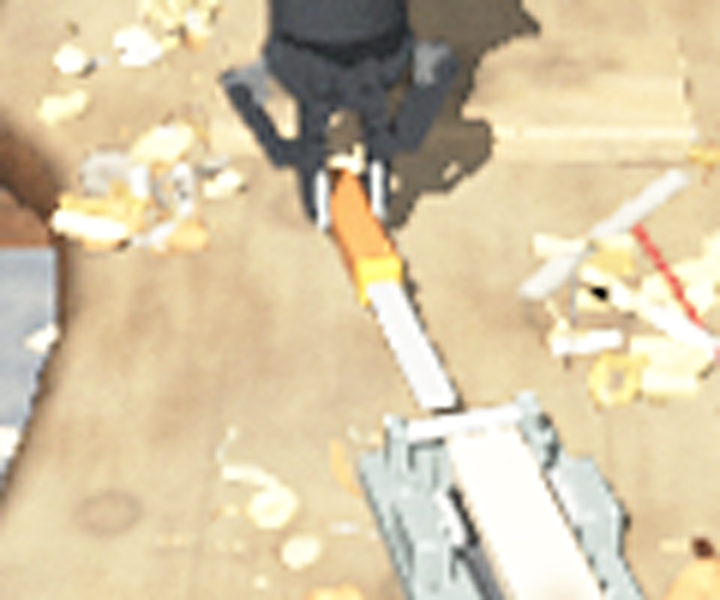

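View pics/top5.png

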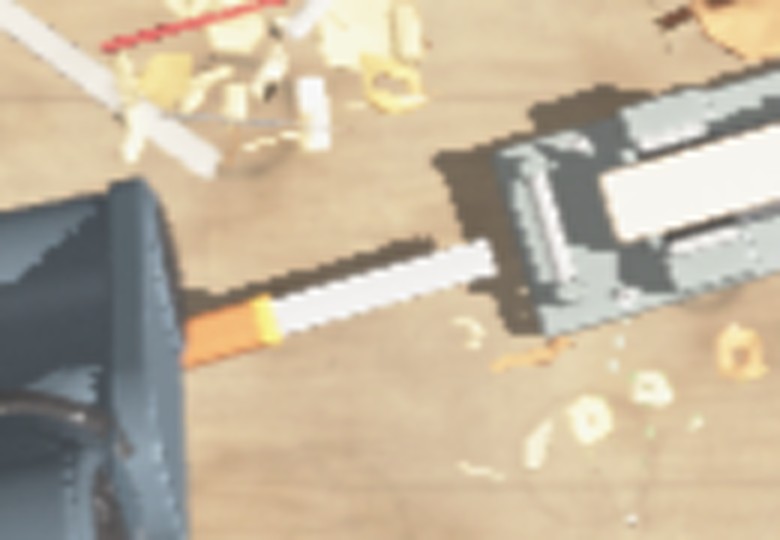

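Request:
arm_command(
  increments=[
    [-0.8,0,0,0],
    [-2,0,0,0],
    [-3.2,0,0,0],
    [-4.2,0,0,0],
    [-4.7,0,0,0],
    [-4.7,0,0,0],
  ],
)

```text
time: 6.65
eef_pos: [0.5318, 0.1611, 0.0054]
tool_rot: [-3.141, 0.001, 1.843]
wrist_force: [-0.1, 0.2, -1.3]
opening: 0.274
```

```bash
python3 - <<'E'
from h import *
from workcell import optics
s_=st(); print("H",toH(s_["eef_pos"]).round(1))
for n in ("side","top"):
    c=optics.read_camera(n); np.savez(f"{n}5.npz",**c)
s=load("side5.npz"); t=load("top5.npz")
a=cv2.resize(s["image"][150:230,270:350,::-1],None,fx=5,fy=5,interpolation=cv2.INTER_CUBIC)
b=cv2.resize(t["image"][170:250,280:360,::-1],None,fx=5,fy=5,interpolation=cv2.INTER_CUBIC)
cv2.imwrite("pics/st6.png",np.hstack([a,b]))
E
```

```text
t 6.65 pos [0.5318 0.1611 0.0054] rot [-1.7994e+02  8.0000e-02  1.0558e+02] F [-0.1  0.2 -1.3] M [ 0.11 -0.01  0.01] op 23.3 q [ 0.09  0.75  1.75 -0.    0.64 -0.18]
H [  0.4 295.4   5.4]
```

View pics/st6.png

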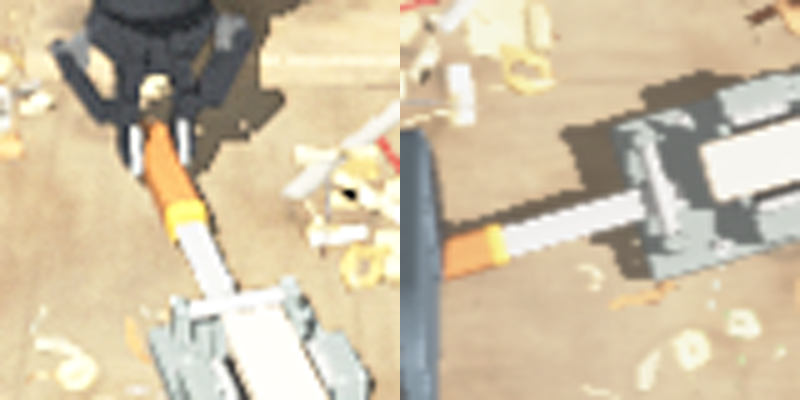

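```bash
python3 - <<'E'
from h import *
t=load("top5.npz"); t0=load("top4.npz")
for y in range(84,176,4):
    r=[]
    for z in (30,):
        u,v=proj(t,H([0.5,y,z]))[0]; u=int(round(u));v=int(round(v))
        r.append((u,v,t["image"][v,u].tolist(),t0["image"][v,u].tolist(),pts(t)[v,u].round(3).tolist()))
    print(y,r)
E
```

```text
84 [(341, 207, [134, 131, 123], [133, 130, 123], [0.38, 0.02, 1.55])]
88 [(340, 207, [110, 113, 111], [111, 114, 110], [0.589, -0.038, 0.02])]
92 [(339, 207, [110, 114, 111], [109, 113, 110], [0.589, -0.035, 0.024])]
96 [(338, 208, [109, 114, 110], [110, 114, 110], [0.586, -0.032, 0.02])]
100 [(336, 208, [135, 135, 133], [110, 113, 111], [0.585, -0.026, 0.031])]
104 [(335, 208, [158, 156, 153], [109, 112, 110], [0.585, -0.023, 0.032])]
108 [(334, 209, [234, 231, 228], [144, 144, 141], [0.581, -0.02, 0.035])]
112 [(333, 209, [245, 245, 244], [240, 238, 235], [0.58, -0.016, 0.045])]
116 [(331, 210, [188, 185, 181], [192, 190, 185], [0.577, -0.01, 0.043])]
120 [(330, 210, [147, 145, 143], [190, 194, 187], [0.579, -0.007, 0.031])]
124 [(329, 210, [145, 143, 141], [201, 208, 199], [0.579, -0.004, 0.031])]
128 [(328, 211, [229, 227, 224], [154, 159, 154], [0.576, -0.001, 0.03])]
132 [(326, 211, [242, 241, 239], [107, 104, 98], [0.576, 0.005, 0.03])]
136 [(325, 211, [242, 240, 238], [111, 102, 90], [0.576, 0.008, 0.033])]
140 [(324, 212, [242, 241, 240], [117, 105, 90], [0.573, 0.011, 0.032])]
144 [(323, 212, [242, 241, 239], [117, 104, 89], [0.572, 0.014, 0.035])]
148 [(321, 212, [241, 240, 238], [239, 237, 234], [0.573, 0.02, 0.033])]
152 [(320, 213, [243, 241, 240], [241, 240, 238], [0.57, 0.023, 0.029])]
156 [(319, 213, [242, 241, 240], [242, 240, 238], [0.57, 0.026, 0.029])]
160 [(317, 214, [243, 241, 240], [242, 241, 239], [0.566, 0.032, 0.035])]
164 [(316, 214, [243, 242, 240], [242, 240, 239], [0.567, 0.035, 0.03])]
168 [(315, 214, [242, 241, 239], [241, 240, 238], [0.566, 0.038, 0.038])]
172 [(314, 215, [243, 242, 240], [242, 241, 240], [0.564, 0.041, 0.033])]
```

Request:
arm_command(
  increments=[
    [0,0,-0.8,0],
    [-0.05,0,-1.6,0],
    [-0.2,0,-2.4,0],
    [-0.35,0,-3.2,0],
    [-0.5,0,-4.0,0],
    [-0.7,0,-4.8,0],
    [-1.0,0,-5.6,0],
    [-1.2,0,-6.4,0],
    [-1.5,0,-7.2,0],
    [-1.8,0,-7.9,0],
    [-2.0,0,-8.4,0],
    [-2.0,0,-8.4,0],
  ],
  force=20,
)

```text
time: 7.95
eef_pos: [0.5371, 0.1426, 0.0901]
tool_rot: [-3.141, 0.001, 1.843]
wrist_force: [-0.1, 1.5, -2.4]
opening: 0.27
```

```bash
python3 - <<'E'
from h import *
from workcell import optics
s_=st(); print("H",toH(s_["eef_pos"]).round(1))
for n in ("side","top"):
    c=optics.read_camera(n); np.savez(f"{n}6.npz",**c)
s=load("side6.npz"); t=load("top6.npz")
a=cv2.resize(s["image"][140:220,270:350,::-1],None,fx=5,fy=5,interpolation=cv2.INTER_CUBIC)
b=cv2.resize(t["image"][170:250,280:360,::-1],None,fx=5,fy=5,interpolation=cv2.INTER_CUBIC)
cv2.imwrite("pics/st7.png",np.hstack([a,b]))
for k,v in barfit(s,(.025,.2),(290,150,325,205)).items(): print(k,v,toH(v["front"]).round(1),toH(v["back"]).round(1))
for k,v in barfit(t,(.025,.2),(285,190,330,240)).items(): print(k,v,toH(v["front"]).round(1),toH(v["back"]).round(1))
E
```

```text
t 7.95 pos [0.5371 0.1426 0.0901] rot [-1.7997e+02  7.0000e-02  1.0561e+02] F [-0.1  1.5 -2.4] M [ 0.29  0.1  -0.02] op 23.0 q [ 0.06  0.61  1.71 -0.    0.82 -0.21]
H [  0.5 276.1  90.1]
handle {'n': 232, 'dir_deg': np.float32(-80.07), 'tilt': np.float32(-26.99), 'c': array([0.542 , 0.1193, 0.1139], dtype=float32), 'back': array([0.5334, 0.1682, 0.1391]), 'front': array([0.5505, 0.0704, 0.0886])} [ -6.1 203.   88.6] [  3.9 301.8 139.1]
blade {'n': 132, 'dir_deg': np.float32(-74.9), 'tilt': np.float32(-26.73), 'c': array([0.563 , 0.0439, 0.0623], dtype=float32), 'back': array([0.5539, 0.0777, 0.08  ]), 'front': array([0.5721, 0.0101, 0.0447])} [ -1.6 139.1  44.7] [ -0.9 209.1  80. ]
handle {'n': 69, 'dir_deg': np.float32(-34.02), 'tilt': np.float32(-19.91), 'c': array([0.5508, 0.087 , 0.0966], dtype=float32), 'back': array([0.5376, 0.096 , 0.1024]), 'front': array([0.5641, 0.0781, 0.0908])} [  9.1 206.7  90.8] [-11.6 231.1 102.4]
blade {'n': 164, 'dir_deg': np.float32(-74.43), 'tilt': np.float32(-27.89), 'c': array([0.5673, 0.0355, 0.0582], dtype=float32), 'back': array([0.5565, 0.0745, 0.0796]), 'front': array([ 0.5782, -0.0035,  0.0368])} [  0.6 124.4  36.8] [  0.8 205.3  79.6]
```

View pics/st7.png

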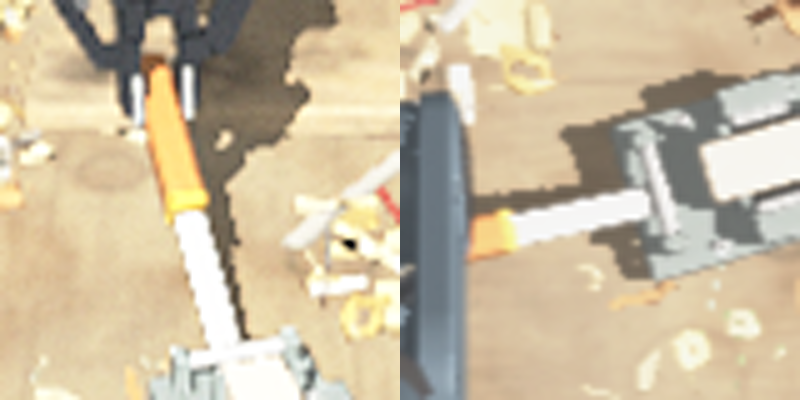

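Request:
arm_command(
  increments=[
    [0,0,0,0],
    [0.8,0,-0.4,0],
    [1.9,0,-0.95,0],
    [3.1,0,-1.55,0],
    [4.2,0,-2.1,0],
    [4.2,0,-2.8,0],
    [4.2,0,-3.8,0],
    [4.2,0,-4.4,0],
    [4.2,0,-4.4,0],
    [3.4,0,-4.0,0],
    [2.2,0,-3.4,0],
    [1.0,0,-2.8,0],
    [0,0,-2.3,0],
    [-0.7,0,-1.9,0],
    [-0.7,0,-1.9,0],
  ],
  force=50,
)

```text
time: 9.55
eef_pos: [0.5388, 0.1346, 0.1075]
tool_rot: [-3.139, 0.001, 1.842]
wrist_force: [0.5, 0.4, -1.7]
opening: 0.264
```

```bash
python3 - <<'E'
from h import *
from workcell import optics
s_=st(); print("H",toH(s_["eef_pos"]).round(1))
for n in ("side","top"):
    c=optics.read_camera(n); np.savez(f"{n}7.npz",**c)
s=load("side7.npz"); t=load("top7.npz")
a=cv2.resize(s["image"][140:220,270:350,::-1],None,fx=5,fy=5,interpolation=cv2.INTER_CUBIC)
b=cv2.resize(t["image"][170:250,280:360,::-1],None,fx=5,fy=5,interpolation=cv2.INTER_CUBIC)
cv2.imwrite("pics/st8.png",np.hstack([a,b]))
for n,c,roi in (("side",s,(290,150,325,203)),("top",t,(285,190,329,240))):
  for k,v in barfit(c,(.045,.2),roi).items():
    f,b=toH(v["front"]),toH(v["back"]); print(n,k,v["n"],v["tilt"],f.round(1),b.round(1),"top z at 112.5",f[2]+(112.5-f[1])*(b[2]-f[2])/(b[1]-f[1]))
E
```

```text
t 9.55 pos [0.5388 0.1346 0.1075] rot [-1.7985e+02  7.0000e-02  1.0554e+02] F [ 0.5  0.4 -1.7] M [0.03 0.01 0.04] op 22.5 q [ 0.04  0.58  1.7  -0.    0.86 -0.23]
H [ -0.  268.  107.5]
side handle 225 -28.44 [ -5.7 195.4 103.2] [  1.3 286.  152.4] top z at 112.5 58.15997938687773
side blade 143 -27.04 [ -2.  127.5  60.8] [ -2.  199.5  97.5] top z at 112.5 53.15559913704049
top handle 65 -19.93 [  8.2 199.6 108.2] [-12.9 223.  119.6] top z at 112.5 65.69467999444528
top blade 145 -28.36 [  0.6 126.5  59.9] [  0.2 196.9  97.8] top z at 112.5 52.33324646459239
```

View pics/st8.png

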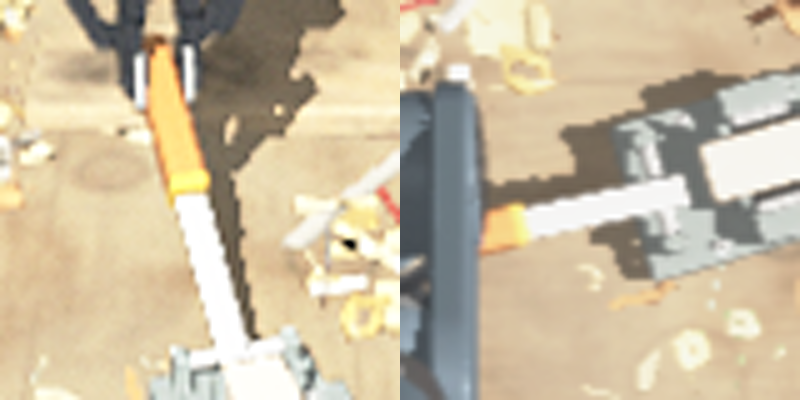

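Request:
arm_command(
  increments=[
    [0,0,0.15,0],
    [0,0,0.3,0],
    [-0.4,0,0.5,0],
    [-0.8,0,0.72,0],
    [-1.2,0,0.93,0],
    [-1.6,0,1.14,0],
    [-1.8,0,1.25,0],
    [-1.8,0,1.25,0],
  ],
)

```text
time: 10.45
eef_pos: [0.5436, 0.118, 0.0955]
tool_rot: [-3.14, 0.001, 1.843]
wrist_force: [-0.6, 0.1, -2.5]
opening: 0.263
```

```bash
cat > look.py <<'E'
import sys
from h import *
from workcell import optics
k=sys.argv[1]; s_=st(); print("H",toH(s_["eef_pos"]).round(1))
for n in ("side","top"):
    c=optics.read_camera(n); np.savez(f"{n}{k}.npz",**c)
s=load(f"side{k}.npz"); t=load(f"top{k}.npz")
a=cv2.resize(s["image"][160:240,280:360,::-1],None,fx=5,fy=5,interpolation=cv2.INTER_CUBIC)
b=cv2.resize(t["image"][170:250,280:360,::-1],None,fx=5,fy=5,interpolation=cv2.INTER_CUBIC)
cv2.imwrite(f"pics/look{k}.png",np.hstack([a,b]))
for n,c,roi in (("side",s,(280,150,325,203)),("top",t,(285,190,329,240))):
  for kk,v in barfit(c,(.045,.2),roi).items():
    if kk=="blade":
      f,b=toH(v["front"]),toH(v["back"]); print(n,kk,v["n"],v["tilt"],f.round(1),b.round(1),"top z at 112.5",f[2]+(112.5-f[1])*(b[2]-f[2])/(b[1]-f[1]))
# brick top plane profile along y
for n,c in (("side",s),("top",t)):
    P=pts(c); q=P.reshape(-1,3); hx=[toH(p) for p in q[(abs(q[:,0]-.61)<.08)&(abs(q[:,1]+.12)<.12)&(q[:,2]>.045)&(q[:,2]<.09)]]
    hx=np.array(hx); m=(abs(hx[:,0])<12); 
    for a,b in ((-75,-40),(-40,0),(0,40),(40,60),(60,80)):
        w=m&(hx[:,1]>a)&(hx[:,1]<b); print(n,a,b,w.sum(),np.median(hx[w,2]).round(1) if w.sum() else None)
E
python3 look.py 8
```

```text
t 10.45 pos [0.5436 0.118  0.0955] rot [-1.7988e+02  6.0000e-02  1.0558e+02] F [-0.6  0.1 -2.5] M [ 0.12  0.05 -0.03] op 22.4 q [ 0.01  0.6   1.71 -0.    0.84 -0.26]
H [1.000e-01 2.507e+02 9.550e+01]
side blade 107 -27.44 [ -1.6 130.1  58.4] [ -1.6 182.   85.3] top z at 112.5 49.29528690394061
top blade 106 -27.29 [  0.8 126.2  56.6] [1.000e-01 1.793e+02 8.400e+01] top z at 112.5 49.553074493273385
side -75 -40 88 54.8
side -40 0 88 55.0
side 0 40 83 55.0
side 40 60 37 54.9
side 60 80 36 55.2
top -75 -40 91 56.1
top -40 0 102 55.6
top 0 40 104 55.3
top 40 60 52 56.2
top 60 80 52 55.7
```

View pics/look8.png

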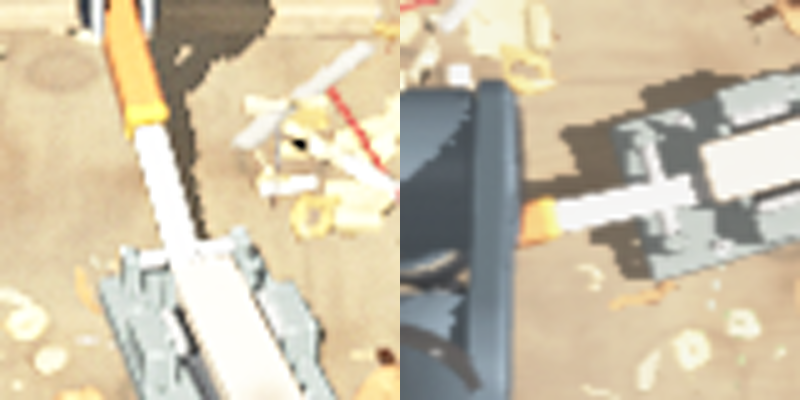

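```bash
python3 - <<'E'
from h import *
t=load("top8.npz"); t0=load("top4.npz"); P=pts(t)
for x in (-3,0.5,4):
  for y in range(80,104,3):
    u,v=proj(t,H([x,y,34-(84-y)*.52]))[0]; u=int(round(u));v=int(round(v))
    print(x,y,(u,v),t["image"][v,u].tolist(),t0["image"][v,u].tolist(),toH(P[v,u]).round(0).tolist())
E
```

```text
-3 80 (343, 207) [247, 245, 239] [247, 245, 239] [-5.0, 81.0, 53.0]
-3 83 (342, 208) [200, 186, 170] [194, 182, 165] [-6.0, 84.0, 43.0]
-3 86 (341, 208) [141, 136, 131] [123, 122, 117] [-4.0, 87.0, 41.0]
-3 89 (340, 208) [133, 130, 128] [110, 114, 110] [-4.0, 90.0, 42.0]
-3 92 (339, 208) [155, 152, 149] [110, 114, 111] [-3.0, 93.0, 42.0]
-3 95 (338, 208) [238, 236, 233] [110, 114, 110] [-2.0, 96.0, 40.0]
-3 98 (337, 209) [246, 246, 245] [109, 112, 110] [-4.0, 100.0, 42.0]
-3 101 (337, 209) [246, 246, 245] [109, 112, 110] [-4.0, 100.0, 42.0]
0.5 80 (343, 206) [247, 245, 238] [247, 245, 238] [-2.0, 81.0, 56.0]
0.5 83 (342, 206) [228, 217, 198] [228, 217, 197] [-1.0, 83.0, 51.0]
0.5 86 (341, 207) [145, 140, 133] [133, 130, 123] [-1.0, 86.0, 35.0]
0.5 89 (340, 207) [131, 128, 126] [111, 114, 110] [-0.0, 89.0, 37.0]
0.5 92 (339, 207) [133, 131, 129] [109, 113, 110] [0.0, 92.0, 39.0]
0.5 95 (338, 207) [171, 169, 165] [110, 113, 111] [1.0, 95.0, 45.0]
0.5 98 (337, 207) [241, 239, 237] [109, 112, 109] [2.0, 98.0, 42.0]
0.5 101 (336, 208) [246, 245, 245] [110, 113, 111] [-0.0, 102.0, 42.0]
4 80 (342, 205) [245, 240, 229] [244, 240, 228] [2.0, 83.0, 57.0]
4 83 (341, 205) [197, 184, 168] [193, 181, 165] [4.0, 85.0, 41.0]
4 86 (341, 206) [160, 151, 140] [153, 145, 134] [1.0, 86.0, 43.0]
4 89 (340, 206) [132, 129, 125] [116, 116, 112] [3.0, 88.0, 35.0]
4 92 (339, 206) [129, 127, 125] [110, 113, 111] [3.0, 91.0, 39.0]
4 95 (338, 206) [155, 153, 149] [109, 113, 111] [4.0, 94.0, 38.0]
4 98 (337, 206) [240, 239, 236] [109, 112, 110] [4.0, 97.0, 47.0]
4 101 (336, 207) [246, 245, 244] [109, 112, 110] [2.0, 101.0, 47.0]
```

Request:
arm_command(
  increments=[
    [-0.2,0,0.1,0],
    [-0.2,0,0.2,0],
    [0.05,0,0.6,0],
    [0.3,0,1.1,0],
    [0.5,0,1.5,0],
    [0.7,0,1.9,0],
    [0.85,0,2.3,0],
    [1.0,0,2.75,0],
    [1.15,0,3.2,0],
    [1.25,0,3.6,0],
    [1.35,0,4.0,0],
    [1.35,0,4.0,0],
  ],
  force=40,
)

```text
time: 11.75
eef_pos: [0.5397, 0.1334, 0.056]
tool_rot: [-3.141, -0.001, 1.843]
wrist_force: [-1.5, 5.1, 6.0]
opening: 0.267
```

```bash
python3 look.py 9
```

```text
t 11.75 pos [0.5397 0.1334 0.056 ] rot [-1.7996e+02 -9.0000e-02  1.0557e+02] F [-1.5  5.1  6. ] M [ 0.35  0.06 -0.01] op 22.7 q [ 0.04  0.66  1.73  0.    0.75 -0.23]
H [  0.5 266.5  56. ]
side blade 73 -11.3 [ -1.7 139.4  52.9] [  0.6 188.4  62.7] top z at 112.5 47.511017794508
top blade 122 -14.21 [  1.9 126.4  49.5] [  0.2 185.9  64.6] top z at 112.5 45.975119668450006
side -75 -40 86 55.5
side -40 0 93 56.6
side 0 40 81 57.5
side 40 60 40 58.0
side 60 80 36 58.4
top -75 -40 88 57.0
top -40 0 105 57.7
top 0 40 102 58.3
top 40 60 55 59.3
top 60 80 50 59.8
```

View pics/look9.png

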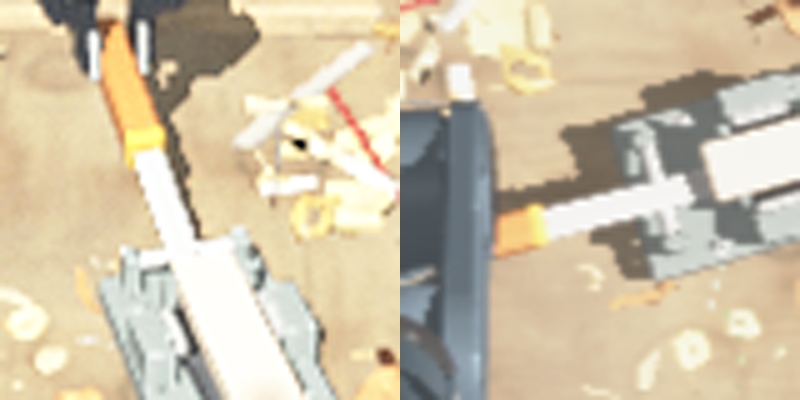

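Request:
arm_command(
  increments=[
    [0.2,0,0.4,0],
    [0.3,0,0.8,0],
    [0.4,0,1.2,0],
    [0.45,0,1.6,0],
    [0.5,0,2.0,0],
    [0.55,0,2.4,0],
    [0.6,0,2.8,0],
    [0.65,0,3.2,0],
    [0.65,0,3.6,0],
    [0.65,0,4.0,0],
    [0.65,0,4.3,0],
    [0.65,0,4.5,0],
    [0.65,0,4.5,0],
  ],
)

```text
time: 13.15
eef_pos: [0.5378, 0.1396, 0.0109]
tool_rot: [-3.141, -0.002, 1.842]
wrist_force: [-0.1, 0.6, 1.2]
opening: 0.268
```

```bash
python3 look.py 10
```

```text
t 13.15 pos [0.5378 0.1396 0.0109] rot [-1.7995e+02 -9.0000e-02  1.0556e+02] F [-0.1  0.6  1.2] M [-0.26 -0.15  0.17] op 22.7 q [ 0.05  0.74  1.75  0.    0.66 -0.22]
H [  0.4 273.1  10.9]
side blade 15 -83.96 [ 13.9 261.4  46.1] [ 14.8 263.6  69.2] top z at 112.5 -1496.0313718098753
top blade 66 1.83 [  1.2 125.7  48.5] [  0.8 184.9  46.6] top z at 112.5 48.921965406341826
side -75 -40 96 57.3
side -40 0 100 60.7
side 0 40 91 64.2
side 40 60 42 66.5
side 60 80 38 68.3
top -75 -40 90 58.5
top -40 0 105 61.1
top 0 40 102 64.1
top 40 60 52 67.4
top 60 80 52 70.0
```

View pics/look10.png

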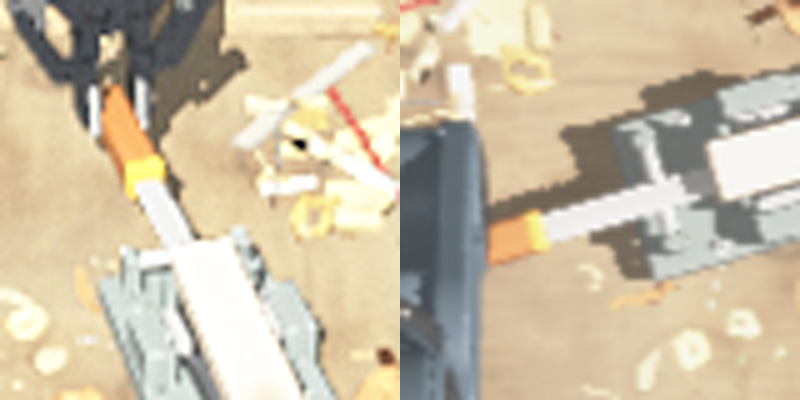

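Request:
arm_command(
  increments=[
    [0,0,-0.5,0],
    [0,0,-1.0,0],
    [0,0,-1.5,0],
    [0,0,-1.5,0],
  ],
)

```text
time: 13.65
eef_pos: [0.5378, 0.1398, 0.0267]
tool_rot: [-3.141, -0.002, 1.841]
wrist_force: [0.6, 0.5, -3.2]
opening: 0.265
```

```bash
python3 look.py 11
```

```text
t 13.65 pos [0.5378 0.1398 0.0267] rot [-1.7996e+02 -1.2000e-01  1.0550e+02] F [ 0.6  0.5 -3.2] M [ 0.32  0.12 -0.02] op 22.5 q [ 0.05  0.71  1.74  0.    0.69 -0.22]
H [  0.4 273.2  26.7]
side blade 63 3.79 [ -2.1 130.5  59.2] [ -0.5 190.9  55.2] top z at 112.5 60.39386050706017
top blade 123 3.64 [  0.4 126.2  60. ] [1.000e-01 1.854e+02 5.620e+01] top z at 112.5 60.87846756239746
side -75 -40 103 58.8
side -40 0 106 64.9
side 0 40 102 71.6
side 40 60 47 77.0
side 60 80 39 79.8
top -75 -40 88 59.9
top -40 0 100 66.1
top 0 40 109 71.6
top 40 60 53 77.3
top 60 80 53 81.1
```

View pics/look11.png

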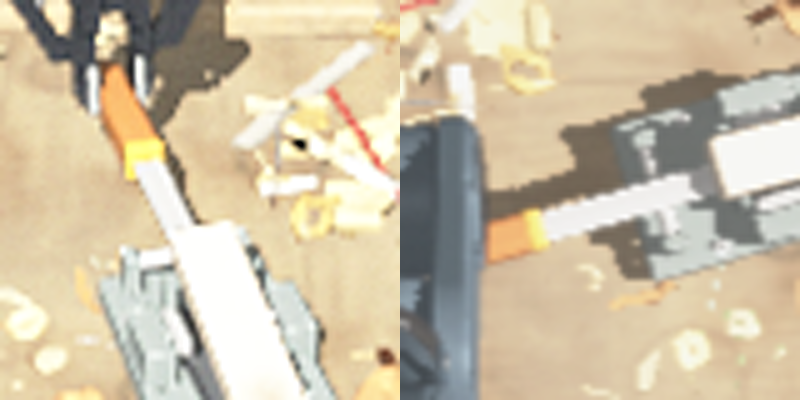

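Request:
arm_command(
  increments=[
    [0,0,0.4,0],
    [0,0,0.9,0],
    [0,0,1.4,0],
    [0,0,1.4,0],
    [0.5,0,1.4,0],
    [1.3,0,1.4,0],
    [2.3,0,1.4,0],
    [3.5,0,1.4,0],
    [5,0,1.2,0],
    [6.5,0,0.2,0],
    [8,0,-1.5,0],
    [8,0,-2,0],
    [8,0,-2,0],
  ],
)

```text
time: 15.05
eef_pos: [0.5166, 0.2178, 0.0477]
tool_rot: [3.14, -0.002, 1.844]
wrist_force: [0.2, -0.2, -1.8]
opening: 0.264
```

```bash
python3 look.py 12; python3 - <<'E'
from h import *
s=load("side12.npz"); crop(s,250,140,370,240,6,"pics/side12.png")
for z in (.05,-.010,-.0142): print(inc((.4562,.1286,z),86.2))
E
```

```text
t 15.05 pos [0.5166 0.2178 0.0477] rot [ 1.7992e+02 -1.0000e-01  1.0563e+02] F [ 0.2 -0.2 -1.8] M [ 0.09  0.03 -0.03] op 22.4 q [ 0.2   0.68  1.72  0.    0.74 -0.08]
H [  1.1 354.1  47.7]
side blade 111 2.39 [ -1.2 154.5  83.2] [ -0.8 270.1  78.3] top z at 112.5 84.9794022474077
top blade 215 3.24 [  0.6 156.4  83.7] [  0.6 259.5  77.8] top z at 112.5 86.20960756727544
side -75 -40 94 57.4
side -40 0 96 59.8
side 0 40 91 63.0
side 40 60 39 65.4
side 60 80 41 66.4
top -75 -40 91 58.6
top -40 0 105 61.0
top 0 40 107 64.8
top 40 60 51 66.9
top 60 80 53 68.6
(array([-6.89, -8.12, -0.35]), np.float64(19.33))
(array([-6.9 , -8.11,  5.65]), np.float64(19.33))
(array([-6.9 , -8.11,  6.07]), np.float64(19.33))
```

View pics/side12.png

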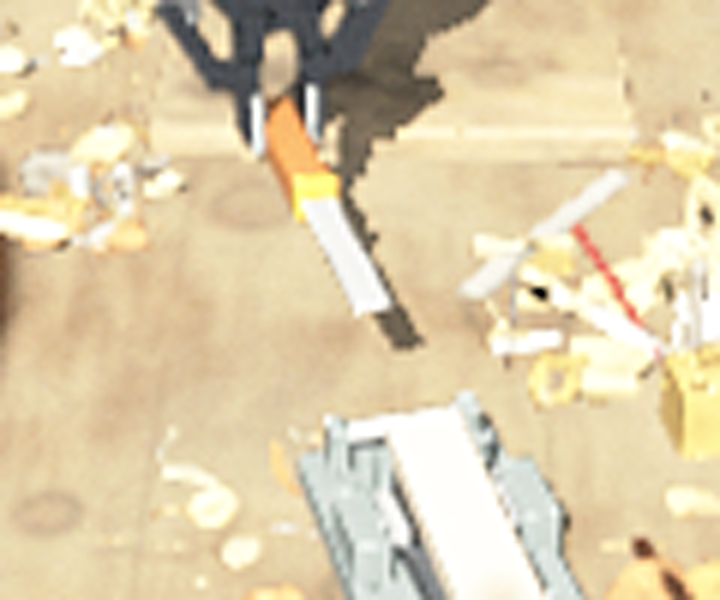

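Request:
arm_command(
  increments=[
    [-0.8,-1,0,2.5],
    [-2.2,-2.8,0,7],
    [-3.8,-4.6,0,11.5],
    [-5.4,-6.4,0,15.5],
    [-6.5,-7.6,1,18.5],
    [-6.9,-8.1,2,19.3],
    [-6.9,-8.1,3.2,19.3],
    [-6.9,-8.1,4.4,19.3],
    [-6.9,-8.1,5.2,19.3],
    [-6.9,-8.1,5.6,19.3],
    [-6.9,-8.1,5.8,19.3],
    [-6.9,-8.1,6.0,19.3],
    [-6.9,-8.1,6.0,19.3],
  ],
  force=20,
)

```text
time: 16.45
eef_pos: [0.4563, 0.1286, -0.0127]
tool_rot: [-3.14, -0.001, 1.506]
wrist_force: [-1.0, -2.1, 4.2]
opening: 0.268
```

```bash
python3 - <<'E'
from h import *
from workcell import optics
st()
c=optics.read_camera("side"); np.savez("side13.npz",**c)
s=load("side13.npz"); crop(s,220,150,340,250,6,"pics/side13.png")
for k,v in barfit(s,(.005,.1),(255,170,292,238)).items(): print(k,v)
E
```

```text
t 16.45 pos [ 0.4563  0.1286 -0.0127] rot [-1.7992e+02 -7.0000e-02  8.6270e+01] F [-1.  -2.1  4.2] M [-0.04  0.18  0.03] op 22.7 q [0.04 0.74 1.96 0.   0.44 0.1 ]
handle {'n': 160, 'dir_deg': np.float32(-92.39), 'tilt': np.float32(-0.21), 'c': array([0.4537, 0.0873, 0.0242], dtype=float32), 'back': array([0.4565, 0.1554, 0.0245]), 'front': array([0.4518, 0.0407, 0.024 ])}
blade {'n': 143, 'dir_deg': np.float32(-93.67), 'tilt': np.float32(1.81), 'c': array([ 0.4457, -0.0161,  0.0188], dtype=float32), 'back': array([0.4495, 0.0439, 0.0169]), 'front': array([ 0.4422, -0.0702,  0.0205])}
```

View pics/side13.png

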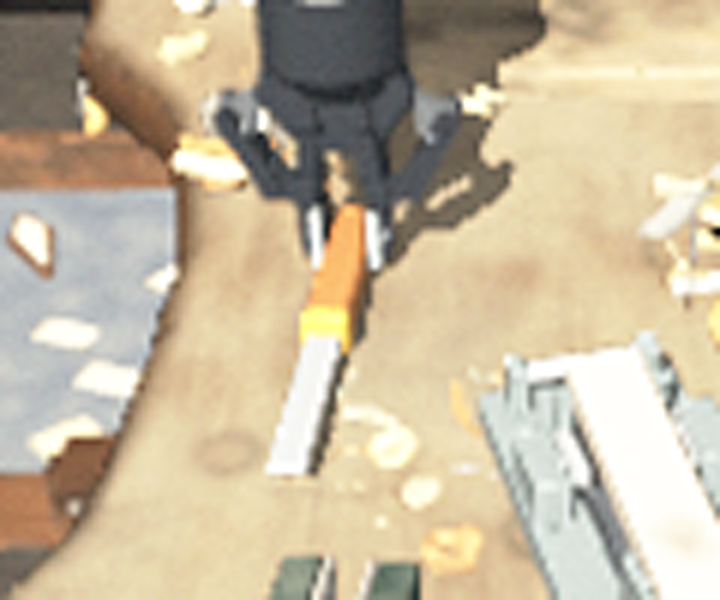

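Request:
arm_command(
  increments=[
    [0,0,0.1,0],
    [0,0,0.2,0],
    [0,0,0.25,0],
    [0,0,0.25,0],
  ],
)

```text
time: 16.9
eef_pos: [0.4564, 0.1282, -0.0136]
tool_rot: [-3.141, -0.001, 1.507]
wrist_force: [-2.6, -4.4, 12.6]
opening: 0.267
```

Request:
arm_command(
  increments=[
    [0,0,0,0],
    [0,0,0,0],
    [0,0,0,0],
    [0,0,0,0],
    [0,0,-0.5,0],
    [0,0,-2,0],
    [0,0,-4.5,0],
    [0,0,-7.5,0],
    [0,0,-11,0],
    [0,0,-13,0],
    [0,0,-13,0],
  ],
  claw=5.5,
)

```text
time: 18.0
eef_pos: [0.4584, 0.1284, 0.1192]
tool_rot: [3.135, -0.001, 1.507]
wrist_force: [0.6, -0.0, -0.2]
opening: 0.646
```

```bash
python3 - <<'E'
from h import *
from workcell import optics
st()
c=optics.read_camera("side"); np.savez("side14.npz",**c)
s=load("side14.npz"); crop(s,220,110,360,250,5,"pics/side14.png")
for k,v in barfit(s,(.005,.1),(255,175,292,238)).items(): print(k,v)
g=s["image"].astype(int)
for z in (.13,.06,.04): print(inc(np.r_[H([0,-9,0])[:2],z],105.67))
P=pts(s); q=P.reshape(-1,3); q=q[(abs(q[:,0]-.61)<.08)&(abs(q[:,1]+.12)<.12)&(q[:,2]>.045)&(q[:,2]<.09)]
h=np.array([toH(p) for p in q]); m=abs(h[:,0])<12; m&=(h[:,1]>-70)&(h[:,1]<75)
print(np.polyfit(h[m,1],h[m,2],1), np.degrees(np.arctan(np.polyfit(h[m,1],h[m,2],1)[0])))
E
```

```text
t 18.0 pos [0.4584 0.1284 0.1192] rot [ 1.7963e+02 -8.0000e-02  8.6330e+01] F [ 0.6 -0.  -0.2] M [-0.03 -0.05 -0.04] op 54.9 q [0.04 0.48 1.89 0.   0.76 0.1 ]
handle {'n': 182, 'dir_deg': np.float32(-93.99), 'tilt': np.float32(-1.21), 'c': array([0.4542, 0.0914, 0.0214], dtype=float32), 'back': array([0.4586, 0.155 , 0.0228]), 'front': array([0.4507, 0.0408, 0.0203])}
blade {'n': 148, 'dir_deg': np.float32(-93.47), 'tilt': np.float32(0.31), 'c': array([ 0.4459, -0.0162,  0.0133], dtype=float32), 'back': array([0.4494, 0.0415, 0.013 ]), 'front': array([ 0.4426, -0.0709,  0.0136])}
(array([-24.98,  17.28,  -1.2 ]), np.float64(-19.34))
(array([-24.98,  17.25,   5.8 ]), np.float64(-19.34))
(array([-24.98,  17.25,   7.8 ]), np.float64(-19.34))
[ 0.07395986 61.49855406] 4.229886706745954
```

View pics/side14.png

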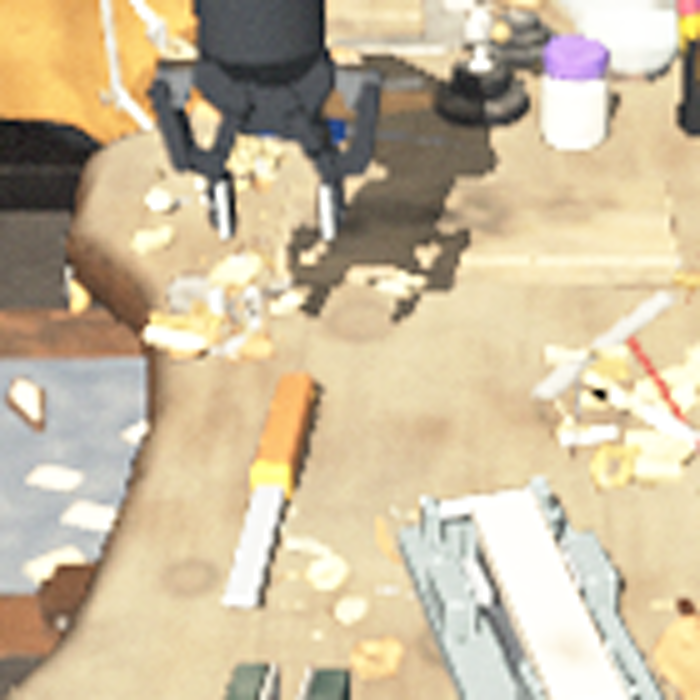

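```bash
python3 - <<'E'
from h import *
for z in (.119,.06,.022): print(inc(np.r_[H([0,-4,0])[:2],z],105.67))
E
```

```text
(array([-24.5 ,  17.11,  -0.1 ]), np.float64(-19.34))
(array([-24.51,  17.09,   5.8 ]), np.float64(-19.34))
(array([-24.51,  17.07,   9.6 ]), np.float64(-19.34))
```

Request:
arm_command(
  increments=[
    [-3,2,0,-4],
    [-7,4.9,0,-9],
    [-11,7.7,0,-14],
    [-15,10.5,0,-18],
    [-19,13.3,0,-19.3],
    [-22.5,15.7,0,-19.3],
    [-24.5,17.1,0,-19.3],
    [-24.5,17.1,2,-19.3],
    [-24.5,17.1,4,-19.3],
    [-24.5,17.1,5.5,-19.3],
    [-24.5,17.1,5.8,-19.3],
    [-24.5,17.1,5.8,-19.3],
  ],
  claw=5.6,
)

```text
time: 19.25
eef_pos: [0.6116, -0.1266, 0.0587]
tool_rot: [3.14, -0.002, 1.844]
wrist_force: [-0.5, 0.5, 0.6]
opening: 0.653
```

```bash
python3 - <<'E'
from h import *
from workcell import optics
s_=st(); print(toH(s_["eef_pos"]))
for n in ("side","top"):
    c=optics.read_camera(n); np.savez(f"{n}15.npz",**c)
s=load("side15.npz"); crop(s,280,150,380,260,6,"pics/side15.png")
print(inc(np.r_[H([0,-4,0])[:2],.022],105.67))
E
```

```text
t 19.25 pos [ 0.6116 -0.1266  0.0587] rot [ 1.7993e+02 -9.0000e-02  1.0565e+02] F [-0.5  0.5  0.6] M [-0.04 -0.03 -0.03] op 55.5 q [-0.38  0.72  1.55  0.    0.87 -0.66]
[-0.48504022 -3.14558678 58.6792582 ]
(array([-0.  , -0.08,  3.84]), np.float64(-0.02))
```

View pics/side15.png

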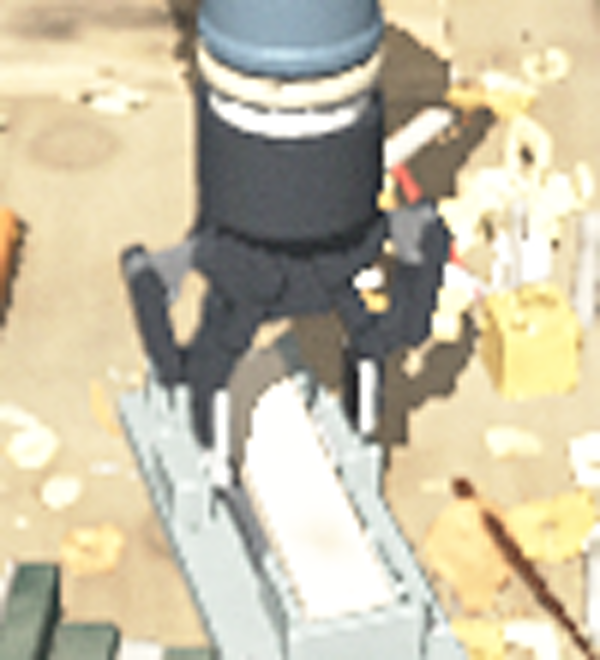

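Request:
arm_command(
  increments=[
    [0,0,0.8,0],
    [0,0,1.7,0],
    [0,0,2.6,0],
    [0,0,3.3,0],
    [0,0,3.7,0],
    [0,0,3.7,0],
  ],
)

```text
time: 19.95
eef_pos: [0.6124, -0.1268, 0.0224]
tool_rot: [3.139, -0.0, 1.844]
wrist_force: [-0.7, 0.4, -0.2]
opening: 0.656
```

Request:
arm_command(
  increments=[
    [0,0,0,0],
    [0,0,0,0],
    [0,0,0,0],
    [0,0,0,0],
    [0,0,0,0],
  ],
  claw=0,
  force=35,
)

```text
time: 20.45
eef_pos: [0.6151, -0.1266, 0.0234]
tool_rot: [3.133, 0.002, 1.843]
wrist_force: [4.2, 2.9, -1.8]
opening: 0.414
```

```bash
python3 - <<'E'
from h import *
from workcell import optics
s_=st(); print(toH(s_["eef_pos"]))
c=optics.read_camera("side"); np.savez("side16.npz",**c)
s=load("side16.npz"); crop(s,280,150,380,260,6,"pics/side16.png")
E
```

```text
t 20.45 pos [ 0.6151 -0.1266  0.0234] rot [1.7953e+02 9.0000e-02 1.0562e+02] F [ 4.2  2.9 -1.8] M [ 0.51 -0.63  0.03] op 35.2 q [-0.38  0.78  1.56  0.01  0.8  -0.66]
[ 2.92486196 -4.1221239  23.35233505]
```

View pics/side16.png

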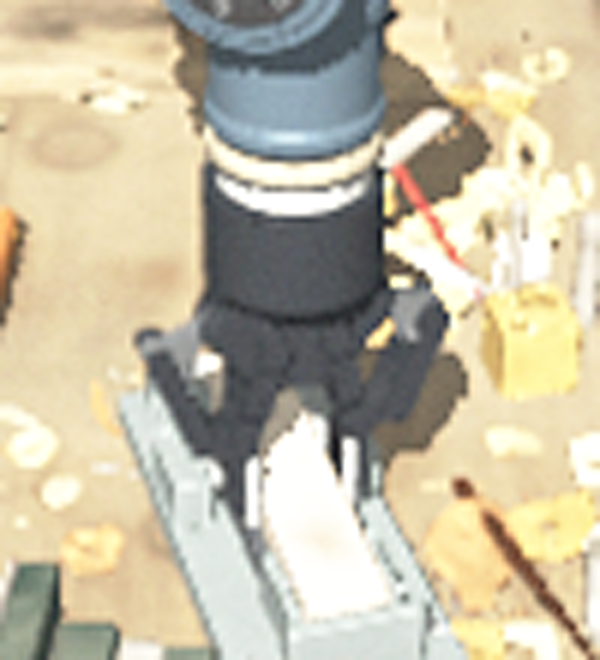

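Request:
arm_command(
  increments=[
    [0,0,-0.2,0],
    [0,0,-0.5,0],
    [0,0,-1.0,0],
    [0,0,-1.8,0],
    [0,0,-2.8,0],
    [0,0,-4,0],
    [0,0,-5.5,0],
    [0,0,-7,0],
    [0,0,-8,0],
    [0,0,-8,0],
  ],
)

```text
time: 21.5
eef_pos: [0.6159, -0.1272, 0.1059]
tool_rot: [3.13, 0.004, 1.843]
wrist_force: [1.1, -0.3, -2.3]
opening: 0.411
```

```bash
python3 - <<'E'
from h import *
from workcell import optics
s_=st(); print(toH(s_["eef_pos"]))
c=optics.read_camera("side"); np.savez("side17.npz",**c)
s=load("side17.npz"); crop(s,280,130,380,240,6,"pics/side17.png")
P=pts(s); q=P.reshape(-1,3); q=q[(abs(q[:,0]-.62)<.08)&(abs(q[:,1]+.12)<.12)&(q[:,2]>.1)&(q[:,2]<.16)]
h=np.array([toH(p) for p in q]); m=(abs(h[:,0]-3)<12)&(h[:,1]<-20)
p=np.polyfit(h[m,1],h[m,2],1); print(m.sum(),p,np.degrees(np.arctan(p[0])),h[m].min(0),h[m].max(0))
print(inc((.579,.383,.10),178.8))
E
```

```text
t 21.5 pos [ 0.6159 -0.1272  0.1059] rot [179.32   0.25 105.62] F [ 1.1 -0.3 -2.3] M [-0.03 -0.04  0.04] op 34.9 q [-0.38  0.66  1.52  0.    0.95 -0.66]
[  3.48106356  -4.93508545 105.87298706]
223 [  0.18281598 148.77834329] 10.360176980949586 [ -8.92875529 -85.58014848 120.73870254] [ 14.83986638 -20.18730001 144.50462651]
(array([50.08, 10.25,  0.42]), np.float64(-73.18))
```

View pics/side17.png

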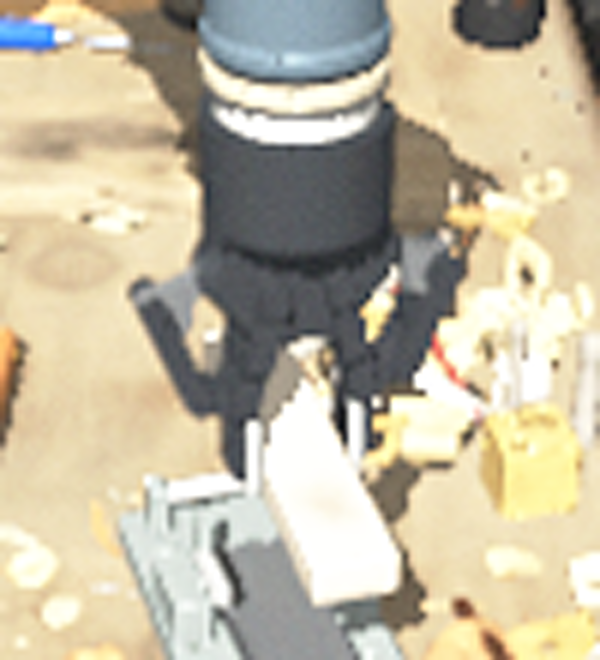

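```bash
python3 - <<'E'
from h import *
print(inc((.583,.383,.106),178.8))
E
```

```text
(array([49.97, 10.64, -0.17]), np.float64(-73.18))
```

Request:
arm_command(
  increments=[
    [1,0.2,0,-2],
    [3.5,0.7,0,-6],
    [7,1.5,0,-12],
    [11,2.3,0,-18],
    [15,3.2,0,-24],
    [19,4,0,-30],
    [23,4.9,0,-36],
    [27,5.7,0,-42],
    [31,6.6,0,-48],
    [35,7.5,0,-54],
    [39,8.3,0,-60],
    [43,9.2,0,-65],
    [46,9.8,0,-69],
    [48.5,10.3,0,-72],
    [49.7,10.6,0,-73.2],
    [50,10.6,0,-73.2],
    [50,10.6,0,-73.2],
  ],
  force=45,
)

```text
time: 23.25
eef_pos: [0.5818, 0.3826, 0.1035]
tool_rot: [-3.14, 0.009, 3.121]
wrist_force: [-0.8, 0.2, -2.2]
opening: 0.408
```

```bash
python3 - <<'E'
from h import *
from workcell import optics
s_=st()
for n in ("side","top"):
    c=optics.read_camera(n); np.savez(f"{n}18.npz",**c)
s=load("side18.npz");t=load("top18.npz"); 
a=cv2.resize(s["image"][70:190,250:370,::-1],None,fx=3.3,fy=3.3,interpolation=cv2.INTER_CUBIC)
b=cv2.resize(t["image"][150:270,160:280,::-1],None,fx=3.3,fy=3.3,interpolation=cv2.INTER_CUBIC)
cv2.imwrite("pics/st18.png",np.hstack([a,b]))
print(proj(t,[(.5,.383,.12),(.666,.383,.12)]),proj(s,[(.5,.37,.12),(.666,.37,.12)]))
E
```

```text
t 23.25 pos [0.5818 0.3826 0.1035] rot [-179.93    0.51  178.82] F [-0.8  0.2 -2.2] M [ 0.01 -0.   -0.05] op 34.7 q [ 0.42  0.74  1.33 -0.01  1.06 -1.12]
[[193.98174304 234.37058127]
 [195.62400718 177.2350103 ]] [[293.40824123 131.0753763 ]
 [338.76813205 130.6278385 ]]
```

View pics/st18.png

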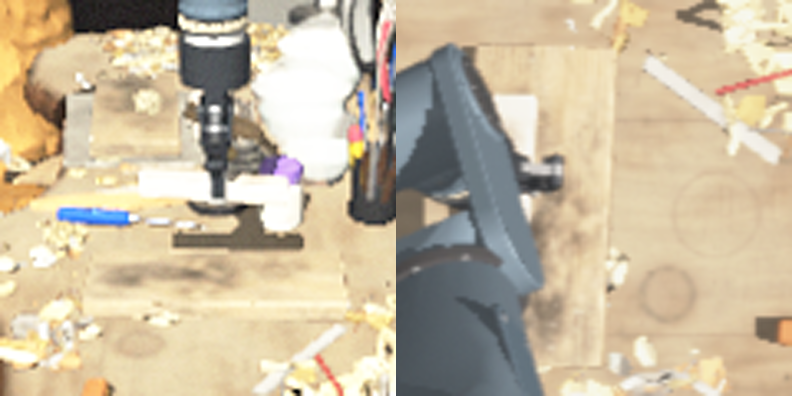

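```bash
python3 - <<'E'
from h import *
s=load("side18.npz"); P=pts(s)
crop(s,285,110,350,150,12,"pics/side18.png")
m=(P[...,2]>.09)&(P[...,2]<.17)&(P[...,1]>.33)&(P[...,1]<.43)&(P[...,0]>.48)&(P[...,0]<.68)&(s["image"].min(-1)>150)
for a in np.arange(.49,.68,.02):
    w=m&(P[...,0]>a)&(P[...,0]<a+.02); 
    if w.sum()>5: print(round(a,2),w.sum(),P[w][:,2].min().round(3),np.percentile(P[w][:,2],[5,95]).round(4),P[w][:,1].min().round(3),P[w][:,1].max().round(3))
print(P[m].min(0),P[m].max(0))
E
```

```text
0.49 34 0.13 [0.1309 0.1477] 0.357 0.4
0.51 47 0.129 [0.13   0.1472] 0.361 0.397
0.53 47 0.124 [0.1253 0.1451] 0.361 0.404
0.55 50 0.126 [0.1268 0.1503] 0.355 0.4
0.57 20 0.119 [0.1239 0.1535] 0.349 0.371
0.59 45 0.12 [0.1218 0.1424] 0.356 0.396
0.61 47 0.121 [0.1219 0.1402] 0.36 0.401
0.63 44 0.117 [0.1217 0.1387] 0.358 0.392
0.65 17 0.117 [0.1207 0.1374] 0.359 0.395
[0.49504178 0.3493783  0.11705571] [0.65672048 0.40374739 0.15913206]
```

View pics/side18.png

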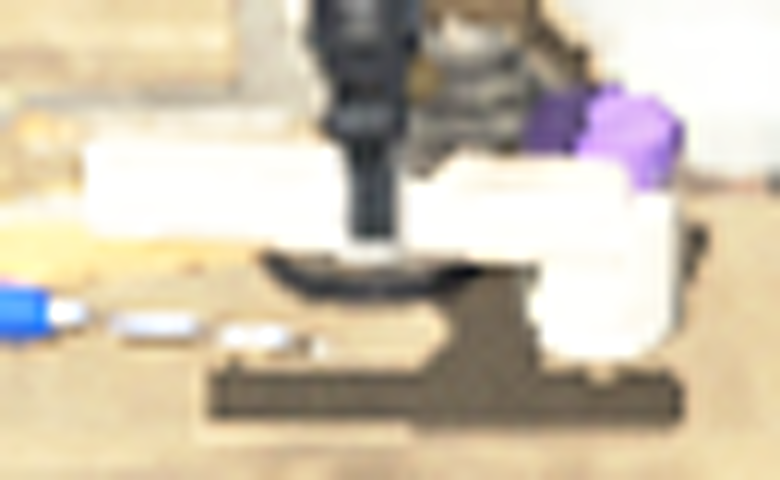

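Request:
arm_command(
  increments=[
    [0,0,1,0],
    [0,0,3,0],
    [0,0,5,0],
    [0,0,7,0],
    [0,0,8.2,0],
    [0,0,8.8,0],
    [0,0,9.1,0],
    [0,0,9.2,0],
    [0,0,9.2,0],
  ],
  force=30,
)

```text
time: 24.25
eef_pos: [0.584, 0.3818, 0.0127]
tool_rot: [-3.141, 0.011, 3.12]
wrist_force: [-0.2, 0.4, -2.6]
opening: 0.407
```

Request:
arm_command(
  increments=[
    [0,0,0.15,0],
    [0,0,0.3,0],
    [0,0,0.45,0],
    [0,0,0.5,0],
    [0,0,0.5,0],
  ],
)

```text
time: 24.75
eef_pos: [0.5842, 0.382, 0.008]
tool_rot: [-3.142, 0.011, 3.12]
wrist_force: [-0.8, -0.4, -0.2]
opening: 0.412
```

```bash
cat > bl.py <<'E'
import sys
from h import *
from workcell import optics
k=sys.argv[1]; s_=st()
c=optics.read_camera("side"); np.savez(f"side{k}.npz",**c)
s=load(f"side{k}.npz"); P=pts(s)
crop(s,275,120,350,170,10,f"pics/side{k}.png")
m=(P[...,2]>.024)&(P[...,2]<.07)&(P[...,1]>.33)&(P[...,1]<.43)&(P[...,0]>.48)&(P[...,0]<.68)&(s["image"].min(-1)>200)
for a in np.arange(.49,.68,.02):
    w=m&(P[...,0]>a)&(P[...,0]<a+.02)
    if w.sum()>5: print(round(a,2),w.sum(),np.percentile(P[w][:,2],[5,50,95]).round(4))
E
python3 bl.py 19
```

```text
t 24.75 pos [0.5842 0.382  0.008 ] rot [-180.      0.65  178.74] F [-0.8 -0.4 -0.2] M [0.01 0.02 0.02] op 35.0 q [ 0.42  0.86  1.37 -0.01  0.9  -1.12]
0.49 28 [0.0376 0.0487 0.0528]
0.51 44 [0.0355 0.0479 0.052 ]
0.53 40 [0.0336 0.0467 0.0496]
0.55 40 [0.0339 0.045  0.0489]
0.57 14 [0.0329 0.0487 0.0603]
0.59 28 [0.0278 0.0389 0.0458]
0.61 40 [0.0295 0.0426 0.0465]
0.63 45 [0.0276 0.041  0.0437]
0.65 19 [0.0285 0.0403 0.0428]
```

View pics/side19.png

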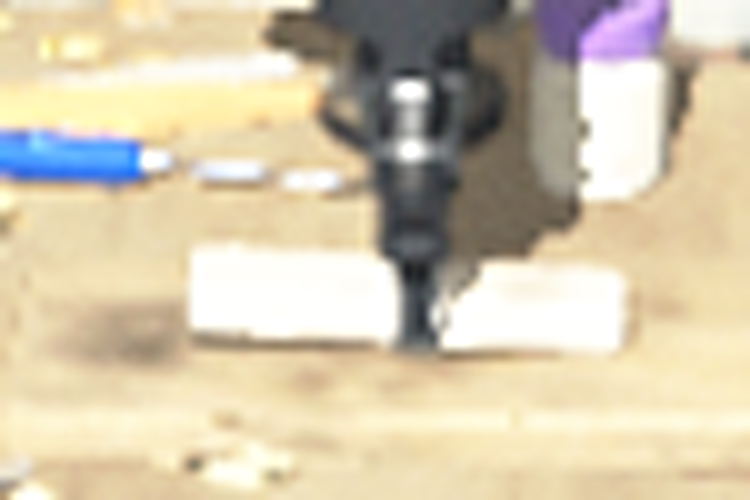

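Request:
arm_command(
  increments=[
    [0,0,0.1,0],
    [0,0,0.2,0],
    [0,0,0.3,0],
    [0,0,0.4,0],
    [0,0,0.45,0],
    [0,0,0.45,0],
  ],
  force=20,
)

```text
time: 25.4
eef_pos: [0.5842, 0.3821, 0.0037]
tool_rot: [3.141, 0.011, 3.12]
wrist_force: [-2.5, -0.7, 3.6]
opening: 0.41
```

```bash
python3 bl.py 20
```

```text
t 25.4 pos [0.5842 0.3821 0.0037] rot [179.99   0.65 178.75] F [-2.5 -0.7  3.6] M [0.03 0.04 0.03] op 34.8 q [ 0.42  0.87  1.37 -0.01  0.89 -1.12]
0.49 30 [0.0282 0.0415 0.0438]
0.51 40 [0.0287 0.0408 0.0445]
0.53 39 [0.0285 0.0406 0.0439]
0.55 40 [0.0282 0.0405 0.0433]
0.57 13 [0.0291 0.0436 0.0542]
0.59 26 [0.026  0.0383 0.0426]
0.61 43 [0.0261 0.0409 0.0436]
0.63 50 [0.0257 0.0398 0.0431]
0.65 19 [0.0287 0.0401 0.0427]
```

View pics/side20.png

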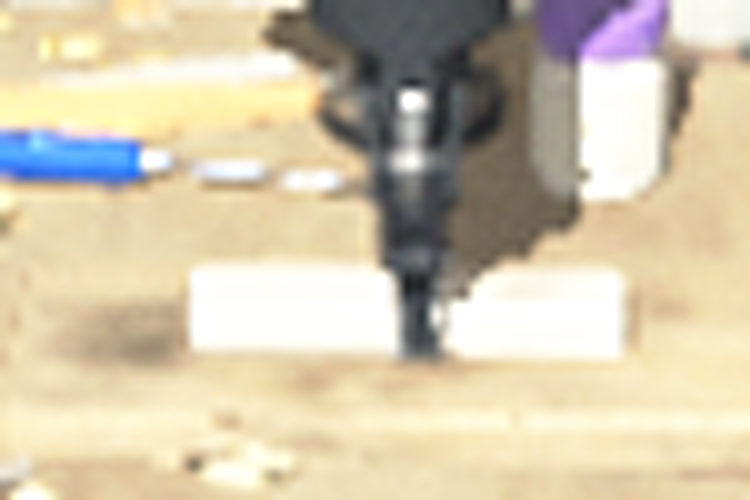

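Request:
arm_command(
  increments=[
    [0,0,0,0],
    [0,0,0,0],
    [0,0,0,0],
    [0,0,0,0],
    [0,0,-0.4,0],
    [0,0,-1.5,0],
    [0,0,-3.5,0],
    [0,0,-6.5,0],
    [0,0,-10,0],
    [0,0,-14,0],
    [0,0,-16,0],
    [0,0,-16,0],
  ],
  claw=5.6,
)

```text
time: 26.65
eef_pos: [0.5852, 0.3835, 0.1696]
tool_rot: [3.137, 0.021, 3.12]
wrist_force: [-0.3, -0.4, -0.3]
opening: 0.659
```

Request:
arm_command(
  increments=[
    [2,0,-2,0],
    [6,0,-4,0],
    [11,0,-4,0],
    [15,0,-4,0],
    [18,0,-4,0],
    [18,0,-4,0],
  ],
)

```text
time: 27.25
eef_pos: [0.3985, 0.3862, 0.2048]
tool_rot: [3.14, 0.015, 3.123]
wrist_force: [0.6, 0.0, -0.1]
opening: 0.656
```

```bash
python3 bl.py 21; python3 - <<'E'
from h import *
from workcell import optics
c=optics.read_camera("top"); np.savez("top21.npz",**c)
cv2.imwrite("pics/top21.png",c["image"][...,::-1]); s=load("side21.npz"); cv2.imwrite("pics/side21f.png",s["image"][...,::-1])
for k,v in barfit(s,(.005,.1),(255,175,292,238)).items(): print(k,v)
P=pts(s); m=(P[...,2]>.037)&(P[...,2]<.06)&(P[...,1]>.33)&(P[...,1]<.45)&(P[...,0]>.47)&(P[...,0]<.7)&(s["image"].min(-1)>215)
r=cv2.minAreaRect((P[m][:,:2]*1000).astype(np.float32)); print(r)
E
```

```text
t 27.25 pos [0.3985 0.3862 0.2048] rot [179.91   0.85 178.93] F [ 0.6  0.  -0.1] M [-0.    0.01  0.01] op 55.8 q [ 0.57  0.44  1.63 -0.01  1.07 -0.98]
0.49 33 [0.0275 0.039  0.0431]
0.51 42 [0.0285 0.0402 0.043 ]
0.53 41 [0.0272 0.0396 0.0432]
0.55 42 [0.0276 0.0399 0.0434]
0.57 52 [0.0254 0.0398 0.0426]
0.59 43 [0.0266 0.0398 0.043 ]
0.61 45 [0.0248 0.0386 0.0427]
0.63 50 [0.0251 0.0392 0.043 ]
0.65 21 [0.0247 0.0398 0.0419]
handle {'n': 182, 'dir_deg': np.float32(-93.66), 'tilt': np.float32(-0.63), 'c': array([0.4559, 0.1045, 0.0227], dtype=float32), 'back': array([0.4591, 0.1548, 0.0233]), 'front': array([0.4519, 0.0415, 0.022 ])}
blade {'n': 148, 'dir_deg': np.float32(-93.55), 'tilt': np.float32(0.11), 'c': array([ 0.4459, -0.0161,  0.0135], dtype=float32), 'back': array([0.4496, 0.0432, 0.0134]), 'front': array([ 0.4426, -0.0697,  0.0136])}
((578.1126098632812, 380.6116027832031), (161.857177734375, 46.91832733154297), 0.01819116622209549)
```

View pics/top21.png

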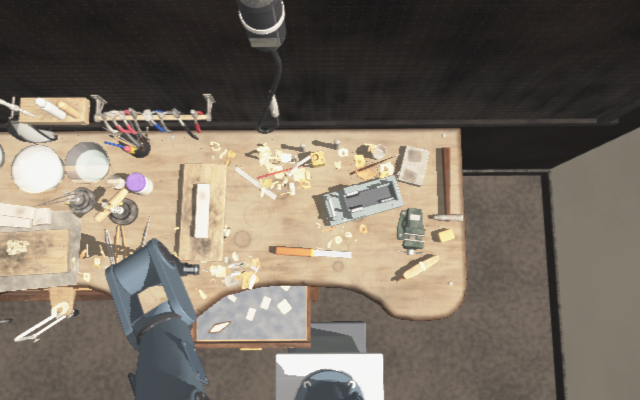

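View pics/side21f.png

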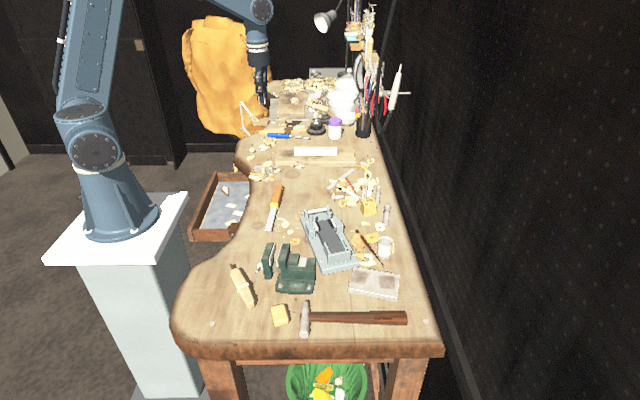

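```bash
python3 -c "
from workcell import order, readout
print(order.job_done()); print(readout.observe()['time'])"
```

```text
the job is handed in; nothing more can be done
None
the job is handed in; nothing more can be done
```

The job is done and handed in at about 27 s of the 59 s allowed. The brick is lying flat and lengthwise on the soldering board. `job_done()` gave no verdict.

**How it went**
- **Tilting the bar:** the interface only turns the tool about its own axis. I got the 27° tilt by slipping the blade under the steel rod and raising the lightly gripped handle.
- **Prying:** with the blade resting on the rod and its tip under the brick's end, I levered to about 3° past level. The force then dropped and the cheeks held the end about 12–13 mm up. The brick was not gripped while it was stuck.
- **Laying down and placing:** I laid the bar flat at its original spot. I then lifted the brick out, lowered it until its tail touched the board, pressed it level and released it.

**Last checks**
- **Brick:** centre at about (0.578, 0.381) m on a board centred at (0.579, 0.383) m. Its top is at 43 mm at both ends (nominal 42 mm) and it lies well inside the board's edges.
- **Bar:** the blade tilt reads 0.1°.
- **Bystanders:** the ring clamp, beeswax and tumbler look unmoved by eye in both views; I did not measure them.
- **Arm:** it is clear of everything, with the wrist force near zero.

**What failed or disagreed**
- The fingertips sit about 20 mm higher than the reported TCP, so the first grasp closed on air just above the handle.
- When I raised the handle after the snap, the bar stayed fixed in the grip and briefly carried the brick's end about 10 mm higher. Lowering it set the brick back on the cheeks.
- The brick tilted about 4–10° in the grip during the lift; the placing corrected this.

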